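# Clear the pepper mill off the spoon box and hold its lid open

### The arm

A 6-joint arm with a two-finger parallel gripper is mounted at the origin on a cart in front of the work surface, level with it; the furniture and walls round the work are solid. World frame = base frame: x ahead of the robot, y to its left, z up, the work surface at z = 0. Lengths are in mm, angles in rad, forces in N, time in s.
With the tool pointing down it reaches from about 350 to 875 mm from the base axis. Payload 4.2 kg.
Tool frame: the origin (TCP) lies at the very end of the fingers, on their centre line; the grasp point (between the pads) lies arm.grip_depth behind it (arm.grip_depth is the distance from the TCP to the grasp point, in mm); z points along the fingers, y is the direction in which the jaws open and shut (so a half turn about z gives the same grasp; the last joint's range is limited). The gripper opens to 85 mm and grips with 20 to 120 N. Pads are 22 mm wide; open, the fingers measure 114 mm over their backs; the gripper's body (76 mm by 85 mm) begins 54 mm behind the grasp point. The pads swing forward as they close: fully open they stand 13 mm farther back than shut.
Start: joints at [1.545, 0.385, 0.008, 0, -1.194, -0.259], TCP at [175.571, 599.812, 231.312] pointing down, gripper open.
Joint ranges: [-3.14, 3.14], [-1.21, 2.06], [-1.07, 1.41], [-3.16, 2.05], [-2.99, -0.16], [-3.1, 3.1]. Speed limits (rad/s): [2.79, 2.79, 3.14, 3.14, 3.14, 3.14].

### API

Orientations are given as a unit quaternion [x, y, z, w].
In Python, from bench import arm, optics, workorder gives the robot as it stands. The module is installed in compiled form; this text tells all that it offers.
- The arm moves only by the tool play_rows, never from a script. Its arguments are lists of equal length, an entry for each row: "travel": the shift along the tool's x, y, z in m, a list of three; "rotation": the turn, a rotation vector about the tool's x, y, z in rad, a list of three; "grip": the opening, from 0 (shut) to 1 (fully open). In form: {"travel": [[x, y, z], ...], "rotation": [[rx, ry, rz], ...], "grip": [grip, ...]}. A call has 1 to 12 rows; each row shifts and turns the commanded pose from where the row before left it, along the tool's axes as they then stand; what a row does not reach is not made up. A row lasts 1/12 s, in which the tool goes at most 41.7 mm and 7.16 degrees, less where a joint would pass 70% of its speed; a pose out of reach is approached as far as the arm can. A call is refused whole if a number of a shift passes 0.0417 or a number of a turn 0.125, either way. A call with a gripper value outside its range is refused whole. The fingers move at their own pace and stop on an object; the grip force is fixed at half the most. Time passes only in rows, so rows that do not move let the fingers close. It gives the time, the measured TCP pose, the force and the opening at its end, in the units of the state.
- arm.read_state(): the state, without advancing time (a new reading comes with each control period).
- optics.get_image(name): name is "scene" or "top" or "wrist"; returns a dict with "image" (384x512x3 uint8, blue, green, red), "depth" (384x512 float32, mm along the optical axis (not along the pixel's ray), 0 where there is no reading), "camera_matrix" (3x3 intrinsics, pixels), "R" (3x3) and "t" (3): a world point X has camera coordinates R X + t; the wrist camera has in their place "hand_eye" (4x4, takes a point from camera to tool coordinates, whose origin is the TCP and whose axes are the flange's). Camera axes: x right, y down, z forward; pixel columns grow to the right and rows downward; lengths in mm; the calibration is good to about 2 mm. A picture is of the moment at which its call begins: read the wrist's pose just before it.
- workorder.job_done(): hands the job in, once; it reports no verdict.
The state is a dict: "clock": time; "joints": joint angles; "joint_vel": joint speeds; "joint_efforts": joint torques, N m; "position": TCP position; "ee_rot": TCP orientation; "contact_force": force on the tool from outside, world axes, zero at the start; "wrist_torque": the same for the moment, N m; "gripper_width": finger opening in mm.
Only numpy, scipy, OpenCV 4.12 (cv2) and the standard library are available. Lean on these libraries where they do the work, as an engineer would, in place of code of your own. Each camera call takes 0.05 s, during which the arm holds its last target. There are 200 camera calls.

### The job

I want to put the clean teaspoons away, but a pepper mill is lying on the lid of the wooden spoon box: stand it upright in the empty middle of the cruet tray, between the mill and the flour dredger that stand there, and let go of it. Then lift the lid of the box with the gripper and hold it open at 60 degrees; it falls shut when let go, so finish while still holding it there. Do not knock or shift the other things.

Things in the scene. Friction and masses are not known exactly. Their poses are not given: they have to be found in the camera images.
- mill: wooden pepper mill, 120 mm, 0.18 kg; 58 mm across foot and body (0-86 mm), head 50 mm across (87-109 mm from the foot), steel ball on top 12 mm (108-120 mm). Origin: centre of the foot's underside; z runs foot to head. Starts lying on the middle of the closed lid, along the box's y, head toward the box's +y, axis 29 mm above the lid top at the foot, 25 at the head; rolls if pushed.
- mill_b: a second mill of the same shape and size, standing upright near one end of the tray (which end varies); leave it alone. Origin: centre of the foot's underside.
- dredger: tinplate flour dredger with domed top and side handle, standing near the other end of the tray; leave it alone. Upright can 66 mm across, 114 mm tall, centred 12 mm toward its own +y from the origin, handle toward its -y reaching 45 mm from the origin; origin on the underside.
- tray: flat wooden tray, fixed, 130 (own x) by 380 mm (own y), floor 8 mm above the worktop, lip 8 mm wide and 14 mm high. Origin: centre of the underside; z up. Mill and dredger stand about 125 mm to either side of its centre along y, leaving about 160 mm free between them. Tray and box swap sides: either may be on the left.
- box: dark wooden teaspoon box, fixed, 120 (own x) by 200 mm (own y), 75 mm high without its lid; hollow, a teaspoon inside. Origin: centre of the underside; the front, with brass keyhole plate and lid knob, faces its own -x (roughly toward the robot); the hinge runs along its back.
- lid (a joint): lid angle in rad: 0 closed, grows as the lid opens up and back about the rear hinge, 1.047 = 60 degrees, stop at 1.7. Lid 0.30 kg on an almost free hinge: it falls shut when let go. Slab 126 mm deep, 206 mm wide, 10 mm thick, top 85 mm above the worktop when closed, with a beading 6 mm wide and 4 mm high round the top edge.
- lid_knob (a point): centre of the lid's wooden knob: a round grip 18 mm in diameter, 32 mm long, sticking out forward on a 12 mm neck from the middle of the lid's front edge (32 mm behind this point); pinch it from above, fingers left and right. Closed: 155 mm in front of and 5 mm above the hinge axis, 80 mm above the worktop. Moves with the lid; x runs along the knob toward the hinge.
- lid_hinge (a point): fixed point on the hinge axis at the middle of the box's back edge, 75 mm above the worktop, 60 mm behind the box's centre. The axis is the box's own y.
- tray_gap (a point): centre of the tray on the upper face of its floor, the middle of the empty place (axes as the tray's; y along the tray). Behind the work other fixed crockery stands at x over 0.65, and a tall cupboard overhangs: its upright front is at x = 0.60 from 0.455 m above the worktop up, so keep the wrist and elbow this side of it, above all when swinging across.
- spoon_in: teaspoon 135 mm long lying inside the box; leave it.
- spoon_b: teaspoon 135 mm long lying on the worktop behind the work; leave it.
- egg_cup: blue and white egg cup, 47 mm wide, 50 mm tall, behind the work; leave it.

How it is judged:
By the outcome, as a careful person would: the job done as asked, in the order asked, and still so for the second after the job is handed in, while the arm keeps its last pose, push and grip.
It also fails if it takes over 64 s, if anything falls off the work surface, if the arm or the gripper's body presses on something with over 40 N, if the wrist force passes 120 N, or if a joint passes its speed limit or range.

## Working session

There is one attempt and no reset: what is moved stays moved. The work goes in short steps, Python scripts to look and compute and a tool call to move; the robot and the scene stay as the last step left them, time stands still between calls to the robot, and variables do not carry over. Pictures are saved under pics/ and viewed, about 8 in all and at most 12, crops included, and the job is handed in when it is done.

Besides the shell and the picture viewer there is one more tool, called after ">>>" by a JSON object that holds its "method" and its "body". play_rows: Moves the arm, as the interface text tells. Its arguments: {"type":"object","properties":{"travel":{"type":"array","items":{"type":"array","items":{"type":"number"}}},"rotation":{"type":"array","items":{"type":"array","items":{"type":"number"}}},"grip":{"type":"array","items":{"type":"number"}}},"required":["travel","rotation","grip"]}

```bash
mkdir -p pics
python3 - <<'E'
from bench import arm,optics
import cv2,numpy as np
s=arm.read_state()
for k,v in s.items(): print(k,np.round(v,3))
print(arm.grip_depth)
for n in("scene","top"):
    d=optics.get_image(n); cv2.imwrite(f"pics/{n}0.png",d["image"]); np.savez(f"{n}0.npz",**{k:v for k,v in d.items()})
    print(n,d["camera_matrix"].round(1).tolist(),(-d["R"].T@d["t"]).round(0),d["R"].round(2).tolist())
E
```

```text
clock 0.0
joints [ 1.545  0.386  0.007 -0.    -1.194 -0.259]
joint_vel [-0.001 -0.001  0.     0.001 -0.     0.   ]
joint_efforts [-0.0000e+00 -3.9229e+01  1.8840e+01  4.1860e+00 -5.0000e-03 -0.0000e+00]
position [175.402 599.29  230.221]
ee_rot [ 0.99  -0.142 -0.     0.001]
contact_force [-0.613 -0.018 -0.687]
wrist_torque [ 0.024 -0.034 -0.009]
gripper_width 85.123
18.700000000000003
scene [[473.5, 0.0, 265.8], [0.0, 473.5, 186.0], [0.0, 0.0, 1.0]] [ 1.000e+00 -1.014e+03  1.316e+03] [[0.89, -0.46, 0.0], [-0.34, -0.64, -0.69], [0.32, 0.61, -0.73]]
top [[395.9, 0.0, 254.4], [0.0, 395.9, 194.8], [0.0, 0.0, 1.0]] [ 437.   -5. 1233.] [[-0.02, -1.0, -0.02], [-0.99, 0.03, -0.1], [0.1, 0.01, -1.0]]
```

View pictures.

View pics/scene0.png

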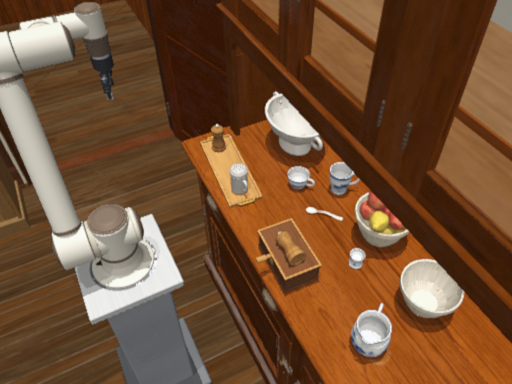

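View pics/top0.png

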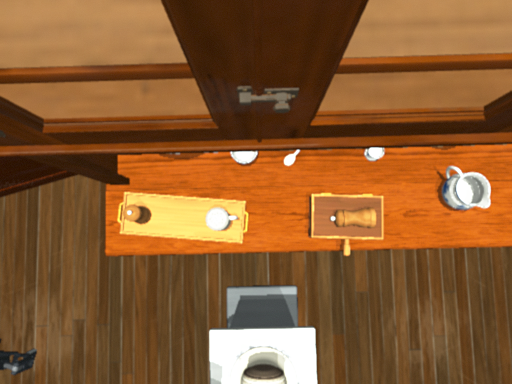

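Top view: tray at left (+y) with mill_b at (133,213) and dredger at (220,218); box at right (347,216), mill lying on it with head to the left (+y), and knob at (347,247). Next I measure these from the depth clouds.

```bash
cat > h.py <<'E'
import numpy as np,cv2
def load(n): return dict(np.load(n+".npz"))
def cloud(d):
    K=d["camera_matrix"];z=d["depth"];v,u=np.mgrid[:384,:512]
    c=np.stack([(u-K[0,2])/K[0,0]*z,(v-K[1,2])/K[1,1]*z,z],-1)
    P=(c-d["t"])@d["R"]; P[z<=0]=np.nan; return P
def rect(P,m):
    r=cv2.minAreaRect(P[m][:,:2].astype(np.float32)); return [np.round(x,1).tolist() if not isinstance(x,float) else round(x,2) for x in r]
def comp(m,P=None):
    n,l,st,c=cv2.connectedComponentsWithStats(m.astype(np.uint8)); i=1+np.argmax(st[1:,4]); return l==i
E
python3 - <<'E'
from h import *
for n in("top0","scene0"):
    d=load(n);P=cloud(d);X,Y,Z=P[...,0],P[...,1],P[...,2]
    hsv=cv2.cvtColor(d["image"],cv2.COLOR_BGR2HSV)
    print(n,"table z",np.nanmedian(Z[(X>350)&(X<420)&(Y>-50)&(Y<50)]))
    box=(X>300)&(X<640)&(Y>-450)&(Y<0)
    m=comp(box&(Z>74)&(Z<160)&(X<620)); print("box",m.sum(),rect(P,m))
    m=comp(box&(Z>79)&(Z<93)); 
    fr=box&(Z>60)&(Z<100)&(X<392); print("knobish",fr.sum(),np.nanmean(P[fr],0) if fr.any() else 0)
    mm=comp(box&(Z>98)&(Z<165)); print("mill",mm.sum(),rect(P,mm),np.nanmax(Z[mm]))
    t=(hsv[...,0]>14)&(hsv[...,0]<30)&(hsv[...,1]>80)&(hsv[...,2]>140)&(Y>60)&(X>300)&(X<640)&(Z<40)&(Z>-10)
    t=comp(cv2.morphologyEx(t.astype(np.uint8),cv2.MORPH_CLOSE,np.ones((3,3)))); print("tray",t.sum(),rect(P,t&np.isfinite(Z)))
    o=(Y>60)&(Y<700)&(X>340)&(X<600)&(Z>60)&(Z<140)
    k,l,st,c=cv2.connectedComponentsWithStats(o.astype(np.uint8))
    for i in range(1,k):
        if st[i,4]>15: print("obj",st[i],np.nanmean(P[l==i],0).round(1),rect(P,l==i),np.nanmax(Z[l==i]))
d=load("top0");P=cloud(d)
im=cv2.resize(d["image"][180:262,100:400],None,fx=2.66,fy=2.66,interpolation=cv2.INTER_CUBIC);cv2.imwrite("pics/topcrop.png",im)
E
```

```text
top0 table z -0.9080730038891304
box 3255 [[459.5, -253.3], [207.0, 175.4], 87.12]
knobish 43 [ 381.00885148 -248.14084754   86.54846176]
mill 699 [[475.8, -262.2], [117.8, 56.7], 89.4] 145.62811355745052
tray 4223 [[494.5, 249.4], [393.4, 132.4], 84.21]
obj [123 204  21  18 275] [505.2 359.9 109.3] [[506.0, 363.2], [47.6, 48.5], 62.72] 131.27619732438225
obj [206 207  32  23 456] [483.  115.9 111. ] [[479.7, 113.4], [81.9, 64.9], 61.05] 125.15584812314587
scene0 table z -306.1264569388285
box 2273 [[456.2, -255.0], [211.0, 175.6], 86.06]
knobish 46 [ 379.09192492 -254.56588654   83.91730426]
mill 509 [[474.5, -266.3], [121.7, 57.2], 87.52] 144.7270304492809
tray 1567 [[497.4, 256.4], [408.8, 139.0], 84.44]
obj [228 104   8  20  66] [598.3 428.7 100.4] [[597.6, 430.4], [61.5, 4.8], 89.61] 139.53434728974844
obj [211 125  13  17 163] [498.6 350.8  97.5] [[500.6, 357.9], [46.8, 46.5], 51.4] 128.5540572641522
obj [229 164  19  25 331] [474.8 101.7  98.2] [[475.3, 106.5], [74.4, 65.6], 62.67] 123.59222568133515
```

View pics/topcrop.png

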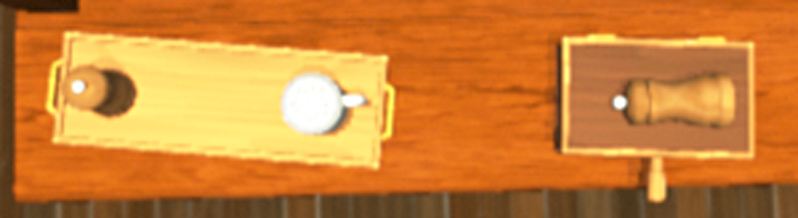

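```bash
cat >> h.py <<'E'
from scipy.spatial.transform import Rotation as Ro
def plan(p,R,n,s=None):
    """n equal tool-frame rows from the present pose to position p (mm), rotation R"""
    if s is None:
        from bench import arm; s=arm.read_state()
    R0=Ro.from_quat(s["ee_rot"]); rel=R0.inv()*R; w=rel.as_rotvec()/n
    P=R0.inv().apply(np.array(p)-s["position"])/1000
    A=sum((Ro.from_rotvec(w*i).as_matrix() for i in range(n)),np.zeros((3,3)))
    print(n,"rows travel",np.linalg.solve(A,P).round(4).tolist(),"rot",w.round(4).tolist())
def tool(zdir,ydir):
    z=np.array(zdir,float);z/=np.linalg.norm(z);y=np.array(ydir,float);y-=z*(y@z);y/=np.linalg.norm(y)
    return Ro.from_matrix(np.stack([np.cross(y,z),y,z],1))
def show():
    from bench import arm; s=arm.read_state()
    print(round(s["clock"],2),"J",np.round(s["joints"],3).tolist(),"p",np.round(s["position"],1).tolist(),"z",Ro.from_quat(s["ee_rot"]).as_matrix()[:,2].round(3),"y",Ro.from_quat(s["ee_rot"]).as_matrix()[:,1].round(3),"F",np.round(s["contact_force"],1),"w",round(s["gripper_width"],1))
    open("log.txt","a").write(repr((list(s["joints"]),list(s["position"]),list(s["ee_rot"])))+"\n"); return s
E
python3 - <<'E'
from h import *
show()
a=np.radians(177)
plan([440,-255,290],tool([0,0,-1],[np.cos(a),np.sin(a),0]),36)
E
```

```text
0.1 J [1.545, 0.385, 0.007, -0.0, -1.194, -0.259] p [175.4, 599.3, 230.3] z [-0.    -0.002 -1.   ] y [-0.281 -0.96   0.002] F [-0.3  0.1 -0.7] w 85.2
36 rows travel [0.0253, 0.0088, -0.0016] rot [0.0, -0.0, 0.0372]
```

>>> {"method": "play_rows", "body": {"travel": [[0.0253, 0.0088, -0.0016], [0.0253, 0.0088, -0.0016], [0.0253, 0.0088, -0.0016], [0.0253, 0.0088, -0.0016], [0.0253, 0.0088, -0.0016], [0.0253, 0.0088, -0.0016], [0.0253, 0.0088, -0.0016], [0.0253, 0.0088, -0.0016], [0.0253, 0.0088, -0.0016], [0.0253, 0.0088, -0.0016], [0.0253, 0.0088, -0.0016], [0.0253, 0.0088, -0.0016]], "rotation": [[0, 0, 0.0372], [0, 0, 0.0372], [0, 0, 0.0372], [0, 0, 0.0372], [0, 0, 0.0372], [0, 0, 0.0372], [0, 0, 0.0372], [0, 0, 0.0372], [0, 0, 0.0372], [0, 0, 0.0372], [0, 0, 0.0372], [0, 0, 0.0372]], "grip": [1, 1, 1, 1, 1, 1, 1, 1, 1, 1, 1, 1]}}

```text
clock: 1.1
position: [392.5, 364.5, 250.1]
ee_rot: [0.934, -0.358, -0.0, 0.0]
contact_force: [0.1, 0.6, 0.1]
gripper_width: 85.5
```

>>> {"method": "play_rows", "body": {"travel": [[0.0253, 0.0088, -0.0016], [0.0253, 0.0088, -0.0016], [0.0253, 0.0088, -0.0016], [0.0253, 0.0088, -0.0016], [0.0253, 0.0088, -0.0016], [0.0253, 0.0088, -0.0016], [0.0253, 0.0088, -0.0016], [0.0253, 0.0088, -0.0016], [0.0253, 0.0088, -0.0016], [0.0253, 0.0088, -0.0016], [0.0253, 0.0088, -0.0016], [0.0253, 0.0088, -0.0016]], "rotation": [[0, 0, 0.0372], [0, 0, 0.0372], [0, 0, 0.0372], [0, 0, 0.0372], [0, 0, 0.0372], [0, 0, 0.0372], [0, 0, 0.0372], [0, 0, 0.0372], [0, 0, 0.0372], [0, 0, 0.0372], [0, 0, 0.0372], [0, 0, 0.0372]], "grip": [1, 1, 1, 1, 1, 1, 1, 1, 1, 1, 1, 1]}}

```text
clock: 2.1
position: [486.2, 59.9, 269.4]
ee_rot: [0.831, -0.556, -0.0, 0.0]
contact_force: [-0.0, 0.1, -0.4]
gripper_width: 85.2
```

```bash
python3 -c "
from h import *
from bench import optics
s=show();a=np.radians(177)
plan([440,-255,290],tool([0,0,-1],[np.cos(a),np.sin(a),0]),12)
d=optics.get_image('wrist');cv2.imwrite('pics/w1.png',d['image']);np.savez('w1.npz',p=s['position'],q=s['ee_rot'],**d);print(d['hand_eye'].round(3))
"
```

```text
2.1 J [0.455, 0.125, -0.248, -0.0, -1.198, -0.063] p [486.2, 59.9, 269.4] z [-0.001 -0.    -1.   ] y [-0.924 -0.381  0.001] F [-0.   0.1 -0.4] w 85.2
12 rows travel [0.0253, 0.0088, -0.0017] rot [0.0001, -0.0, 0.037]
[[ 1.00000e-03 -9.59000e-01 -2.84000e-01  7.25160e+01]
 [ 1.00000e+00  1.00000e-03  1.00000e-03 -3.34000e-01]
 [-1.00000e-03 -2.84000e-01  9.59000e-01 -1.43533e+02]
 [ 0.00000e+00  0.00000e+00  0.00000e+00  1.00000e+00]]
```

>>> {"method": "play_rows", "body": {"travel": [[0.0253, 0.0088, -0.0017], [0.0253, 0.0088, -0.0017], [0.0253, 0.0088, -0.0017], [0.0253, 0.0088, -0.0017], [0.0253, 0.0088, -0.0017], [0.0253, 0.0088, -0.0017], [0.0253, 0.0088, -0.0017], [0.0253, 0.0088, -0.0017], [0.0253, 0.0088, -0.0017], [0.0253, 0.0088, -0.0017], [0.0253, 0.0088, -0.0017], [0.0253, 0.0088, -0.0017]], "rotation": [[0, 0, 0.037], [0, 0, 0.037], [0, 0, 0.037], [0, 0, 0.037], [0, 0, 0.037], [0, 0, 0.037], [0, 0, 0.037], [0, 0, 0.037], [0, 0, 0.037], [0, 0, 0.037], [0, 0, 0.037], [0, 0, 0.037]], "grip": [1, 1, 1, 1, 1, 1, 1, 1, 1, 1, 1, 1]}}

```text
clock: 3.15
position: [439.6, -255.3, 289.7]
ee_rot: [-0.688, 0.725, 0.0, -0.0]
contact_force: [0.1, -0.0, -0.7]
gripper_width: 85.8
```

```bash
cat >> h.py <<'E'
def wrist(name):
    from bench import arm,optics
    s=show();d=optics.get_image('wrist');cv2.imwrite(f'pics/{name}.png',d['image']);np.savez(name+'.npz',p=s['position'],q=s['ee_rot'],**d)
def wcloud(d):
    K=d["camera_matrix"];z=d["depth"];v,u=np.mgrid[:384,:512]
    c=np.stack([(u-K[0,2])/K[0,0]*z,(v-K[1,2])/K[1,1]*z,z],-1);H=d["hand_eye"]
    P=Ro.from_quat(d["q"]).apply((c@H[:3,:3].T+H[:3,3]).reshape(-1,3)).reshape(c.shape)+d["p"]; P[z<=0]=np.nan; return P
E
python3 -c "
from h import *
wrist('w2')
a=cv2.imread('pics/w1.png');b=cv2.imread('pics/w2.png');cv2.imwrite('pics/w12.png',cv2.resize(np.hstack([a,b]),(800,300)))
"
```

```text
3.15 J [-0.206, 0.146, -0.172, -0.0, -1.253, 0.154] p [439.6, -255.3, 289.7] z [-0.001  0.    -1.   ] y [-0.999  0.053  0.001] F [ 0.1 -0.  -0.7] w 85.8
```

View pics/w12.png

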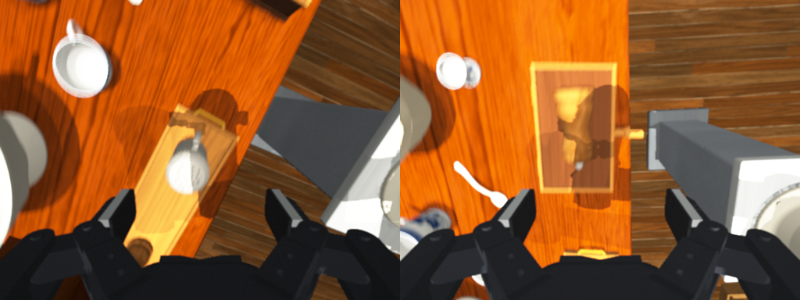

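Left (w1) shows the dredger at (190,168) on the tray. Right (w2) shows the box at (573,128), the mill foot-up in the picture and head at (577,165), and the knob at (637,133). Now measuring from the w2 cloud.

Run:
```python
from h import *
d=load('w2');P=wcloud(d);X,Y,Z=P[...,0],P[...,1],P[...,2]
print("table",np.nanmedian(Z[(X>430)&(X<560)&(Y>-130)&(Y<-110)]))
b=(X>330)&(X<600)&(Y>-420)&(Y<-100)
m=comp(b&(Z>74)&(Z<100)&(X>395)); print("lid",rect(P,m))
fl=b&(Z>80)&(Z<92)&(X>420)&(X<520); print("lid z",np.nanmedian(Z[fl]))
k=b&(Z>70)&(Z<100)&(X<393); print("knob",k.sum(),rect(P,k),np.nanmax(Z[k]),np.nanmean(P[k],0))
m=comp(b&(Z>97)&(Z<165)); r=rect(P,m); print("mill",r)
Q=P[m]; c=Q[:,:2].mean(0); u=np.linalg.svd(Q[:,:2]-c,full_matrices=False)[2][0]; u*=np.sign(u[1]); 
print("axis az",np.degrees(np.arctan2(u[1],u[0])))
s=(Q[:,:2]-c)@u; t=(Q[:,:2]-c)@np.array([-u[1],u[0]])
for lo in range(-70,70,10):
    i=(s>=lo)&(s<lo+10)
    if i.sum()>8: 
        q=c+u*(lo+5); print(lo,i.sum(),"wid",t[i].min().round(1),t[i].max().round(1),"ztop",np.percentile(Q[i,2],98).round(1),"xy",q.round(1))
```

```text
table nan
lid [[471.7, -254.6], [206.2, 152.8], 87.01]
lid z 85.83924848698342
knob 249 [[381.7, -250.6], [16.5, 22.7], 86.83] 90.84641403585437 [ 381.66370674 -251.54587087   87.42784453]
mill [[474.9, -264.4], [119.2, 56.8], 89.89]
axis az 89.42255423033805
-50 415 wid -30.4 26.4 ztop 143.2 xy [ 472.8 -320.9]
-40 478 wid -29.5 26.5 ztop 142.9 xy [ 472.9 -310.9]
-30 471 wid -28.6 24.5 ztop 140.1 xy [ 473.  -300.9]
-20 406 wid -27.7 24.3 ztop 140.0 xy [ 473.1 -290.9]
-10 329 wid -23.8 20.6 ztop 136.4 xy [ 473.2 -280.9]
0 292 wid -22.0 17.6 ztop 132.8 xy [ 473.3 -270.9]
10 301 wid -19.8 17.7 ztop 131.4 xy [ 473.4 -260.9]
20 345 wid -23.8 20.7 ztop 133.5 xy [ 473.5 -250.9]
30 311 wid -24.2 21.6 ztop 134.9 xy [ 473.6 -240.9]
40 386 wid -25.6 23.1 ztop 134.8 xy [ 473.7 -230.9]
50 161 wid -25.5 22.0 ztop 135.1 xy [ 473.8 -220.9]
60 46 wid -7.3 3.9 ztop 115.5 xy [ 473.9 -210.9]
  return np.nanmean(a, axis, out=out, keepdims=keepdims)
```

Run:
```python
from h import *
T=np.radians(45);z=np.array([0,-np.sin(T),-np.cos(T)]);R=tool(z,[-1,0.005,0])
G=np.array([475.,-227,113]);t=G+18.7*z;print(t)
plan(t-90*z,R,12)
```

```text
[ 475.         -240.22289681   99.77710319]
12 rows travel [-0.0104, -0.0027, 0.0076] rot [0.0021, 0.0653, -0.0042]
```

>>> {"method": "play_rows", "body": {"travel": [[-0.0104, -0.0027, 0.0076], [-0.0104, -0.0027, 0.0076], [-0.0104, -0.0027, 0.0076], [-0.0104, -0.0027, 0.0076], [-0.0104, -0.0027, 0.0076], [-0.0104, -0.0027, 0.0076], [-0.0104, -0.0027, 0.0076], [-0.0104, -0.0027, 0.0076], [-0.0104, -0.0027, 0.0076], [-0.0104, -0.0027, 0.0076], [-0.0104, -0.0027, 0.0076], [-0.0104, -0.0027, 0.0076]], "rotation": [[0.0021, 0.0653, -0.0042], [0.0021, 0.0653, -0.0042], [0.0021, 0.0653, -0.0042], [0.0021, 0.0653, -0.0042], [0.0021, 0.0653, -0.0042], [0.0021, 0.0653, -0.0042], [0.0021, 0.0653, -0.0042], [0.0021, 0.0653, -0.0042], [0.0021, 0.0653, -0.0042], [0.0021, 0.0653, -0.0042], [0.0021, 0.0653, -0.0042], [0.0021, 0.0653, -0.0042]], "grip": [1, 1, 1, 1, 1, 1, 1, 1, 1, 1, 1, 1]}}

```text
clock: 4.2
position: [476.2, -171.8, 163.8]
ee_rot: [0.654, -0.652, 0.273, 0.269]
contact_force: [-0.0, -0.7, 0.6]
gripper_width: 85.2
```

Run:
```python
from h import *
wrist('w3')
T=np.radians(45);z=np.array([0,-np.sin(T),-np.cos(T)]);R=tool(z,[-1,0.005,0])
G=np.array([475.,-227,113]);t=G+18.7*z
plan(t,R,12)
d=load('w3');P=wcloud(d);X,Y,Z=P[...,0],P[...,1],P[...,2]
b=(X>410)&(X<540)&(Y>-345)&(Y<-200)&(Z>97)&(Z<165)
m=comp(b);print(m.sum(),rect(P,m));Q=P[m]
for y in range(-330,-200,10):
    i=(Q[:,1]>=y)&(Q[:,1]<y+10)
    if i.sum()>8: print(y,Q[i,0].min().round(1),Q[i,0].max().round(1),np.percentile(Q[i,2],98).round(1))
print("lid z",np.nanmedian(Z[(X>428)&(X<440)&(Y>-330)&(Y<-230)]))
# wrist model fit
L=[eval(l) for l in open('log.txt')]
from scipy.optimize import least_squares
def fk(j,th):
    off,a,L1,e,L2,h,Lt=th
    Rm=Ro.from_euler('z',j[0])*Ro.from_euler('y',j[1]-j[2])*Ro.from_euler('x',j[3])*Ro.from_euler('y',-j[4])
    w=Ro.from_euler('z',j[0]).apply([a+L1*np.sin(j[1]),-off,h+L1*np.cos(j[1])])+(Ro.from_euler('z',j[0])*Ro.from_euler('y',j[1]-j[2])).apply([L2,0,e])
    return w+Rm.apply([Lt,0,0]),Rm.apply([1,0,0])
for sg in(1,):
    f=lambda th:np.concatenate([fk(j,th)[0]-p for j,p,q in L])
    r=least_squares(f,[160,0,450,0,450,330,220],x_scale=100);print(r.x.round(1),np.abs(r.fun).max())
for j,p,q in L: print(fk(j,r.x)[1].round(3),Ro.from_quat(q).as_matrix()[:,2].round(3))
```

```text
4.2 J [0.272, 0.302, -0.83, 0.973, -0.975, -1.059] p [476.2, -171.8, 163.8] z [ 0.007 -0.708 -0.706] y [-1.    -0.006 -0.005] F [-0.  -0.7  0.6] w 85.2
12 rows travel [0.0005, 0.0, 0.0076] rot [-0.0004, -0.0004, 0.001]
6804 [[476.3, -262.2], [118.0, 57.4], 89.3]
-330 448.5 503.3 142.7
-320 447.0 504.4 143.2
-310 447.7 503.3 141.9
-300 448.9 502.5 140.7
-290 450.8 500.6 138.4
-280 454.1 497.6 134.4
-270 457.2 495.2 132.0
-260 456.1 496.7 132.5
-250 453.2 498.7 134.8
-240 452.7 499.8 135.0
-230 451.8 500.7 135.4
-220 455.1 496.9 131.5
-210 470.7 481.8 116.0
lid z 86.28458601410796
[ 159.9  255.8  578.7 -151.7  201.5 -280.2 -195.1] 9.473727885043388
[ 0.    -0.002 -1.   ] [-0.    -0.002 -1.   ]
[-0.001 -0.001 -1.   ] [-0.001 -0.    -1.   ]
[-0.001 -0.    -1.   ] [-0.001  0.    -1.   ]
[-0.361  0.609 -0.706] [ 0.007 -0.708 -0.706]
```

>>> {"method": "play_rows", "body": {"travel": [[0.0002, 0, 0.0077], [0.0002, 0, 0.0077], [0.0002, 0, 0.0077], [0.0002, 0, 0.0077], [0.0002, 0, 0.0077], [0.0002, 0, 0.0077], [0.0002, 0, 0.0077], [0.0002, 0, 0.0077], [0.0002, 0, 0.0077], [0.0002, 0, 0.0077], [0.0002, 0, 0.0077], [0.0002, 0, 0.0077]], "rotation": [[0, 0, 0], [0, 0, 0], [0, 0, 0], [0, 0, 0], [0, 0, 0], [0, 0, 0], [0, 0, 0], [0, 0, 0], [0, 0, 0], [0, 0, 0], [0, 0, 0], [0, 0, 0]], "grip": [1, 1, 1, 1, 1, 1, 1, 1, 1, 1, 1, 1]}}

```text
clock: 5.25
position: [476.6, -240.8, 101.3]
ee_rot: [-0.653, 0.654, -0.272, -0.267]
contact_force: [-0.6, 0.8, -0.0]
gripper_width: 85.4
```

>>> {"method": "play_rows", "body": {"travel": [[0, 0, 0], [0, 0, 0], [0, 0, 0], [0, 0, 0], [0, 0, 0], [0, 0, 0], [0, 0, 0], [0, 0, 0], [0, 0, 0], [0, 0, 0]], "rotation": [[0, 0, 0], [0, 0, 0], [0, 0, 0], [0, 0, 0], [0, 0, 0], [0, 0, 0], [0, 0, 0], [0, 0, 0], [0, 0, 0], [0, 0, 0]], "grip": [0.8, 0.7, 0.6, 0.5, 0.4, 0.3, 0.2, 0.2, 0.2, 0.2]}}

```text
clock: 6.08
position: [477.0, -239.4, 101.5]
ee_rot: [0.654, -0.653, 0.273, 0.268]
contact_force: [-0.2, 1.0, 5.3]
gripper_width: 45.3
```

```bash
sed -i "s/^E$//" h.py
python3 - <<'E'
from h import *
wrist('w4')
L=[eval(l) for l in open('log.txt')]
from scipy.optimize import least_squares
def fk(j,th):
    off,a,L1,e,L2,h,Lt=th
    A=Ro.from_euler('z',j[0]);F=A*Ro.from_euler('y',j[1]-j[2]);Rm=F*Ro.from_euler('x',-j[3])*Ro.from_euler('y',-j[4])
    return A.apply([a+L1*np.sin(j[1]),-off,h+L1*np.cos(j[1])])+F.apply([L2,0,e])+Rm.apply([Lt,0,0]),Rm
f=lambda th:np.concatenate([fk(j,th)[0]-p for j,p,q in L])
r=least_squares(f,[160,0,450,0,450,330,220],x_scale=100);print(r.x.round(1),np.abs(r.fun).max())
for j,p,q in L:
    Rm=fk(j,r.x)[1]; x=(Rm.inv()*Ro.from_quat(q)).as_matrix(); print(x[:,2].round(2),"roll",np.degrees(np.arctan2(x[1,1],x[2,1])).round(1),np.degrees(j[5]).round(1))
E
```

```text
6.08 J [0.026, 0.398, -0.919, 1.31, -0.821, -1.228] p [477.0, -239.4, 101.5] z [ 0.007 -0.707 -0.707] y [-1.    -0.004 -0.005] F [-0.2  1.   5.3] w 45.3
[158.9 149.6 579.9  29.2 246.7 -74.1 165.5] 24.35144009482414
[1. 0. 0.] roll 165.2 -14.8
[1. 0. 0.] roll 176.4 -3.6
[1. 0. 0.] roll -171.2 8.8
[1. 0. 0.] roll 119.3 -60.7
[1. 0. 0.] roll 109.7 -70.3
```

View pics/w4.png

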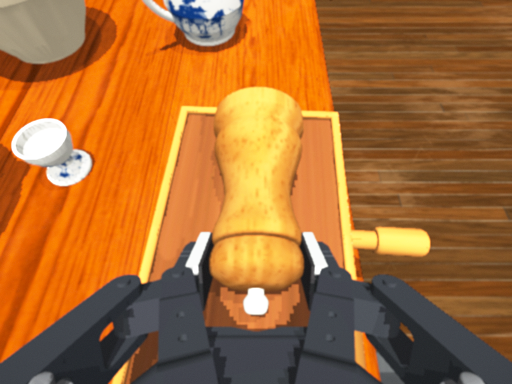

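The mill's head sits between the pads at (255,255), with the ball at (257,300) and a width of 45 mm, so it is gripped. Now I refine the arm model to check the joint ranges for the place pose.

```bash
cat >> h.py <<'E'
def fk(j,th):
    off,a,L1,e,L2,h,Lt,wy,wz=th
    A=Ro.from_euler('z',j[0]);F=A*Ro.from_euler('y',j[1]-j[2]);W=F*Ro.from_euler('x',-j[3]);Rm=W*Ro.from_euler('y',-j[4])
    B=Rm*Ro.from_matrix(np.array([[0,0,1],[0,-1,0],[1,0,0]]).T)  # tool at j6=0 up to sign
    return A.apply([a+L1*np.sin(j[1]),-off,h+L1*np.cos(j[1])])+F.apply([L2,0,e])+Rm.apply([Lt,wy,wz]),Rm
def tfk(j,th):
    p,Rm=fk(j,th);r=np.pi+j[5];y=np.array([0,np.sin(r),np.cos(r)]);z=np.array([1.,0,0])
    return p,Rm*Ro.from_matrix(np.stack([np.cross(y,z),y,z],1))
def fit():
    from scipy.optimize import least_squares
    L=[eval(l) for l in open('log.txt')]
    g0=np.array([160,0,450,0,450,330,220,0,0.])
    f=lambda th:np.concatenate([fk(j,th)[0]-p for j,p,q in L]+[(th-g0)*2e-3])
    r=least_squares(f,g0,x_scale=100);return r.x,np.abs(r.fun[:-9]).max()
def ik(p,R,j0,th):
    from scipy.optimize import least_squares
    def f(j):
        a,b=tfk(j,th);return np.concatenate([(a-p)/300,(b.inv()*R).as_rotvec()])
    r=least_squares(f,j0,bounds=([-3.14,-1.21,-1.07,-3.16,-2.99,-3.1],[3.14,2.06,1.41,2.05,-.16,3.1]));return r.x,np.abs(r.fun).max()
E
python3 - <<'E'
from h import *
th,e=fit();print(th.round(1),e)
L=[eval(l) for l in open('log.txt')];j,p,q=L[-1];R0=Ro.from_quat(q)
print((tfk(j,th)[1].inv()*R0).magnitude())
m=R0.inv().apply([0,np.cos(.04),-np.sin(.04)]);print("mill axis in tool",m.round(3))
G=np.array([494,247,10+96.])
for az in(-10,0,10,20,30,40):
    # rotation about vertical and jaw axis so that m->Z
    R1=Ro.from_rotvec([np.pi/2+.04,0,0])*R0   # m->Z, tool points +y down
    R=Ro.from_euler('z',np.radians(az-90))*R1
    t=G+18.7*R.apply([0,0,1]);
    for k in(j,[.8,.3,-.9,-.3,-.8,1]):
        x,er=ik(t,R,k,th);print(az,R.apply(m).round(2),x.round(2),er.round(4),"wrist",)
E
```

```text
[   0.     0.   564.9    0.   421.8  160.6  297.7 -159.8    0. ] 0.0031859133528087114
2.0206364052201323e-16
mill axis in tool [-0.735 -0.004 -0.678]
-10 [-0. -0.  1.] [ 0.78  0.27 -0.72  0.79 -0.46 -3.1 ] 0.4217 wrist
-10 [-0. -0.  1.] [ 0.63  0.36 -1.    2.05 -0.69  1.9 ] 0.062 wrist
0 [-0. -0.  1.] [ 0.74  0.24 -0.8   0.95 -0.34 -3.1 ] 0.3936 wrist
0 [-0. -0.  1.] [ 0.61  0.32 -0.99  2.05 -0.6   2.06] 0.1336 wrist
10 [-0. -0.  1.] [ 0.66  0.21 -0.86  1.14 -0.21 -3.1 ] 0.3707 wrist
10 [-0. -0.  1.] [ 0.17  0.34 -0.91 -3.15 -0.5   1.58] 0.0 wrist
20 [-0. -0.  1.] [ 0.13  0.31 -0.72 -2.62 -0.32  1.22] 0.0 wrist
20 [-0. -0.  1.] [ 0.13  0.31 -0.72 -2.62 -0.32  1.22] 0.0 wrist
30 [-0. -0.  1.] [ 0.31  0.29 -0.51 -1.85 -0.16  0.43] 0.0041 wrist
30 [-0. -0.  1.] [ 0.31  0.29 -0.51 -1.85 -0.16  0.43] 0.0041 wrist
40 [-0. -0.  1.] [ 0.35  0.29 -0.47 -1.53 -0.24  0.19] 0.0 wrist
40 [-0. -0.  1.] [ 0.35  0.29 -0.47 -1.53 -0.24  0.19] 0.0 wrist
```

Run:
```python
from h import *
th,e=fit();np.save('th.npy',th)
L=[eval(l) for l in open('log.txt')];j,p,q=L[-1];R0=Ro.from_quat(q)
G=np.array([494,247,8+96.]);rng=np.random.default_rng(0)
lo=np.array([-3.14,-1.21,-1.07,-3.16,-2.99,-3.1]);hi=np.array([3.14,2.06,1.41,2.05,-.16,3.1])
R1=Ro.from_rotvec([np.pi/2+.04,0,0])*R0
for az in range(-60,121,15):
    R=Ro.from_euler('z',np.radians(az-90))*R1;t=G+18.7*R.apply([0,0,1]);S=[]
    for k in range(25):
        x0=np.r_[rng.uniform(-.5,1.5),.3,-.7,rng.uniform(-3.1,2),rng.uniform(-2,-.2),rng.uniform(-3,3)]
        x,er=ik(t,R,x0,th)
        if er<1e-4 and not any(np.abs(x-s).max()<.02 for s in S): S.append(x)
    for x in S:
        A=Ro.from_euler('z',x[0]);F=A*Ro.from_euler('y',x[1]-x[2]);el=A.apply([th[2]*np.sin(x[1]),0,th[5]+th[2]*np.cos(x[1])]);w=el+F.apply([th[4],0,0])
        B=t-R.apply([0,0,1])*th[6]
        print(az,x.round(2),"elbow",el.round(0),"w",w.round(0),"flange",B.round(0))
```

```text
-60 [ 1.01  0.56 -0.62  0.84 -1.05  1.97] elbow [160. 254. 639.] w [244. 389. 248.] flange [393. 425. 293.]
-45 [ 0.97  0.49 -0.8   1.15 -0.91  1.93] elbow [151. 219. 659.] w [217. 314. 253.] flange [350. 393. 293.]
-30 [ 0.83  0.43 -0.95  1.59 -0.8   1.85] elbow [158. 172. 675.] w [214. 233. 262.] flange [317. 351. 293.]
15 [ 0.13  0.33 -0.83 -2.92 -0.43  1.46] elbow [183.  24. 695.] w [347.  45. 307.] flange [296. 196. 293.]
45 [ 0.33  0.3  -0.46 -1.47 -0.32  0.22] elbow [159.  55. 700.] w [447. 154. 408.] flange [348. 103. 293.]
60 [ 0.28  0.34 -0.4  -1.31 -0.55  0.27] elbow [182.  53. 693.] w [479. 139. 407.] flange [390.  70. 293.]
75 [ 0.25  0.4  -0.32 -1.17 -0.76  0.34] elbow [210.  54. 682.] w [518. 134. 404.] flange [439.  49. 293.]
90 [ 0.25  0.46 -0.23 -1.05 -0.96  0.42] elbow [241.  61. 668.] w [558. 140. 401.] flange [492.  42. 293.]
105 [ 0.26  0.52 -0.13 -0.94 -1.14  0.51] elbow [271.  73. 651.] w [596. 160. 396.] flange [545.  49. 293.]
120 [ 0.29  0.58 -0.03 -0.84 -1.31  0.6 ] elbow [298.  90. 632.] w [629. 191. 390.] flange [595.  69. 293.]
```

Run:
```python
from h import *
th=np.load('th.npy')
L=[eval(l) for l in open('log.txt')];j,p,q=L[-1];p=np.array(p);R0=Ro.from_quat(q);j=np.array(j)
z=R0.apply([0,0,1]);tgt=0
k=j.copy()
for i in range(1,25):
    pp=p-z*10*i;RR=R0*Ro.from_rotvec([0,0,-.125*max(0,i-4)])
    k,e=ik(pp,RR,k,th)
    if i%6==0: print(i,pp.round(0),k.round(2),e.round(5),"foot dir",RR.apply(-R0.inv().apply([0,1,-.04])).round(2))
R1=Ro.from_rotvec([np.pi/2+.04,0,0])*R0
R=Ro.from_euler('z',np.radians(-40-90))*R1
G=np.array([494,247,270.]);t=G+18.7*R.apply([0,0,1]);
rel=RR.inv()*R;print("rel",rel.as_rotvec())
s=dict(position=pp,ee_rot=RR.as_quat());plan(t,R,24,s)
w=rel.as_rotvec()/24
P=RR.inv().apply(t-pp);A=sum((Ro.from_rotvec(w*i).as_matrix() for i in range(24)),np.zeros((3,3)));d=np.linalg.solve(A,P)
for i in range(24):
    pp=pp+RR.apply(d);RR=RR*Ro.from_rotvec(w);k,e=ik(pp,RR,k,th)
    if i%4==3: print(i,(pp-18.7*RR.apply([0,0,1])).round(0),k.round(2),e.round(5))
k,e=ik(t-[0,0,166],R,k,th);print("place",k.round(2),e)
# tray from w1/top
for n in("top0","w1"):
    d=load(n);Pc=cloud(d) if n=="top0" else wcloud(d);X,Y,Z=Pc[...,0],Pc[...,1],Pc[...,2]
    hsv=cv2.cvtColor(d["image"],cv2.COLOR_BGR2HSV);t=(X>330)&(X<640)&(Y>30)&(Y<500)&(Z>5)&(Z<25)
    t=comp(t);Q=Pc[t];ax=np.array([.1,.995]);ay=np.array([.995,-.1]);a=Q[:,:2]@ax;b=Q[:,:2]@ay
    print(n,"tray",rect(Pc,t),"lat pct",np.percentile(b,[.5,50,99.5]).round(1),"long",np.percentile(a,[.5,99.5]).round(1))
    for zl in((70,86),(90,130)):
        o=(X>400)&(X<570)&(Y>40)&(Y<440)&(Z>zl[0])&(Z<zl[1]);kk,l,st,c=cv2.connectedComponentsWithStats(o.astype(np.uint8))
        for i in range(1,kk):
            if st[i,4]>30: print("  obj",zl,st[i,4],rect(Pc,l==i))
```

```text
6 [ 477. -197.  144.] [ 0.19  0.33 -0.86  1.07 -0.91 -0.85] 0.0 foot dir [ 0.18 -0.98  0.03]
12 [ 476. -155.  186.] [ 0.33  0.27 -0.79  0.9  -1.04 -0.01] 0.0 foot dir [ 0.62 -0.76 -0.19]
18 [ 476. -112.  229.] [ 0.44  0.23 -0.7   0.77 -1.17  0.8 ] 0.0 foot dir [ 0.73 -0.39 -0.57]
24 [475. -70. 271.] [ 0.54  0.2  -0.6   0.68 -1.31  1.59] 0.0 foot dir [ 0.45 -0.06 -0.89]
rel [-0.62717769  0.16749842 -1.22402343]
24 rows travel [0.0104, 0.0036, -0.0086] rot [-0.0261, 0.007, -0.051]
3 [506. -12. 289.] [ 0.61  0.23 -0.58  0.75 -1.3   1.72] 0.0
7 [527.  39. 290.] [ 0.68  0.25 -0.57  0.81 -1.27  1.85] 0.0
11 [536.  93. 288.] [ 0.76  0.27 -0.58  0.86 -1.24  1.97] 0.0
15 [534. 147. 283.] [ 0.85  0.27 -0.59  0.9  -1.2   2.1 ] 0.0
19 [520. 199. 277.] [ 0.93  0.26 -0.62  0.93 -1.15  2.22] 0.0
23 [494. 247. 270.] [ 1.03  0.24 -0.66  0.95 -1.1   2.34] 0.0
place [ 0.93  0.47 -0.86  1.29 -0.87  1.9 ] 2.7398527890909465e-13
top0 tray [[493.3, 235.5], [403.3, 134.5], 84.08] lat pct [403.8 466.5 532.8] long [ 86.8 480.7]
  obj (90, 130) 254 [[506.0, 363.2], [47.6, 48.5], 62.72]
  obj (90, 130) 427 [[483.8, 119.4], [63.4, 63.2], 89.84]
w1 tray [[491.3, 211.7], [355.5, 130.0], 84.41] lat pct [403.8 468.8 532.2] long [ 83.8 417.8]
  obj (70, 86) 230 [[492.9, 85.2], [54.1, 38.4], 16.59]
  obj (90, 130) 2431 [[483.4, 118.5], [65.6, 65.3], 67.03]
```

>>> {"method": "play_rows", "body": {"travel": [[0, 0, -0.004], [0, 0, -0.01], [0, 0, -0.01], [0, 0, -0.01], [0, 0, -0.01], [0, 0, -0.01], [0, 0, -0.01], [0, 0, -0.01], [0, 0, -0.01], [0, 0, -0.01], [0, 0, -0.01], [0, 0, -0.01]], "rotation": [[0, 0, 0], [0, 0, 0], [0, 0, 0], [0, 0, 0], [0, 0, -0.06], [0, 0, -0.12], [0, 0, -0.12], [0, 0, -0.12], [0, 0, -0.12], [0, 0, -0.12], [0, 0, -0.12], [0, 0, -0.12]], "grip": [0.2, 0.2, 0.2, 0.2, 0.2, 0.2, 0.2, 0.2, 0.2, 0.2, 0.2, 0.2]}}

```text
clock: 7.13
position: [475.3, -157.9, 180.2]
ee_rot: [0.875, -0.3, 0.126, 0.359]
contact_force: [0.4, -0.2, -1.6]
gripper_width: 45.7
```

>>> {"method": "play_rows", "body": {"travel": [[0, 0, -0.01], [0, 0, -0.01], [0, 0, -0.01], [0, 0, -0.01], [0, 0, -0.01], [0, 0, -0.01], [0, 0, -0.01], [0, 0, -0.01], [0, 0, -0.01], [0, 0, -0.01], [0, 0, -0.01], [0, 0, -0.01]], "rotation": [[0, 0, -0.12], [0, 0, -0.12], [0, 0, -0.12], [0, 0, -0.12], [0, 0, -0.12], [0, 0, -0.12], [0, 0, -0.12], [0, 0, -0.12], [0, 0, -0.12], [0, 0, -0.12], [0, 0, -0.12], [0, 0, -0.12]], "grip": [0.2, 0.2, 0.2, 0.2, 0.2, 0.2, 0.2, 0.2, 0.2, 0.2, 0.2, 0.2]}}

```text
clock: 8.13
position: [474.6, -73.4, 265.0]
ee_rot: [0.855, 0.351, -0.142, 0.353]
contact_force: [0.8, 0.4, -2.8]
gripper_width: 45.6
```

Run:
```python
from h import *
wrist('w5')
# grasp-time rotation is log line with width 45 -> last-but-one
L=[eval(l) for l in open('log.txt')];R0=Ro.from_quat(L[-2][2])
R1=Ro.from_rotvec([np.pi/2+.04,0,0])*R0
R=Ro.from_euler('z',np.radians(-40-90))*R1;np.save('Rplace.npy',R.as_quat())
G=np.array([494,237,275.]);plan(G+18.7*R.apply([0,0,1]),R,24)
# tray ends in top view: colour along the tray axis, cast on z=14
d=load('top0');K,Rm,t=d["camera_matrix"],d["R"],d["t"]
def proj(X): c=Rm@X+t; c=K@c; return c[:2]/c[2]
ax=np.array([.1,.995,0])
for off in(-45,45):
  o=[]
  for a in list(range(-215,-175,4))+list(range(175,216,4)):
    X=np.array([494.2,235.5,14])+ax*a+np.array([.995,-.1,0])*off
    u,v=np.round(proj(X)).astype(int);o.append((a,d["image"][v,u].tolist(),int(cloud(d)[v,u,2])))
  print(off,o)
```

```text
8.13 J [0.535, 0.203, -0.612, 0.685, -1.294, 1.436] p [474.6, -73.4, 265.0] z [ 0.005 -0.705 -0.71 ] y [ 0.701 -0.504  0.504] F [ 0.8  0.4 -2.8] w 45.6
24 rows travel [0.0102, 0.0029, -0.0087] rot [-0.0259, 0.0089, -0.057]
-45 [(-215, [33, 116, 230], 7), (-211, [31, 113, 227], 2), (-207, [32, 114, 227], 0), (-203, [31, 112, 226], 0), (-199, [24, 109, 225], -3), (-195, [24, 102, 218], 1), (-191, [58, 136, 225], -2), (-187, [110, 219, 255], 15), (-183, [111, 220, 255], 18), (-179, [114, 226, 255], 9), (175, [117, 228, 255], 5), (179, [106, 215, 255], 7), (183, [100, 201, 252], 19), (187, [105, 213, 255], 10), (191, [65, 150, 237], 2), (195, [29, 107, 217], 0), (199, [23, 109, 223], 5), (203, [26, 113, 226], 0), (207, [25, 111, 226], -1), (211, [22, 105, 220], -1), (215, [25, 106, 221], 0)]
45 [(-215, [22, 105, 216], -1), (-211, [23, 105, 217], -2), (-207, [19, 103, 216], -1), (-203, [22, 103, 212], 0), (-199, [24, 102, 210], -1), (-195, [24, 96, 205], 0), (-191, [57, 119, 198], 4), (-187, [103, 202, 255], 16), (-183, [109, 217, 255], 9), (-179, [112, 225, 255], 5), (175, [114, 227, 255], 10), (179, [104, 215, 255], 5), (183, [78, 156, 230], 8), (187, [107, 211, 255], 14), (191, [62, 141, 230], 0), (195, [24, 92, 193], -1), (199, [16, 88, 186], 0), (203, [17, 87, 185], 0), (207, [16, 85, 183], 0), (211, [17, 86, 184], 2), (215, [19, 88, 183], 0)]
```

>>> {"method": "play_rows", "body": {"travel": [[0.0102, 0.0029, -0.0087], [0.0102, 0.0029, -0.0087], [0.0102, 0.0029, -0.0087], [0.0102, 0.0029, -0.0087], [0.0102, 0.0029, -0.0087], [0.0102, 0.0029, -0.0087], [0.0102, 0.0029, -0.0087], [0.0102, 0.0029, -0.0087], [0.0102, 0.0029, -0.0087], [0.0102, 0.0029, -0.0087], [0.0102, 0.0029, -0.0087], [0.0102, 0.0029, -0.0087]], "rotation": [[-0.0259, 0.0089, -0.057], [-0.0259, 0.0089, -0.057], [-0.0259, 0.0089, -0.057], [-0.0259, 0.0089, -0.057], [-0.0259, 0.0089, -0.057], [-0.0259, 0.0089, -0.057], [-0.0259, 0.0089, -0.057], [-0.0259, 0.0089, -0.057], [-0.0259, 0.0089, -0.057], [-0.0259, 0.0089, -0.057], [-0.0259, 0.0089, -0.057], [-0.0259, 0.0089, -0.057]], "grip": [0.2, 0.2, 0.2, 0.2, 0.2, 0.2, 0.2, 0.2, 0.2, 0.2, 0.2, 0.2]}}

```text
clock: 9.18
position: [544.9, 71.1, 276.1]
ee_rot: [0.632, 0.65, -0.152, 0.394]
contact_force: [-0.7, -0.1, -3.0]
gripper_width: 45.4
```

>>> {"method": "play_rows", "body": {"travel": [[0.0102, 0.0029, -0.0087], [0.0102, 0.0029, -0.0087], [0.0102, 0.0029, -0.0087], [0.0102, 0.0029, -0.0087], [0.0102, 0.0029, -0.0087], [0.0102, 0.0029, -0.0087], [0.0102, 0.0029, -0.0087], [0.0102, 0.0029, -0.0087], [0.0102, 0.0029, -0.0087], [0.0102, 0.0029, -0.0087], [0.0102, 0.0029, -0.0087], [0.0102, 0.0029, -0.0087]], "rotation": [[-0.0259, 0.0089, -0.057], [-0.0259, 0.0089, -0.057], [-0.0259, 0.0089, -0.057], [-0.0259, 0.0089, -0.057], [-0.0259, 0.0089, -0.057], [-0.0259, 0.0089, -0.057], [-0.0259, 0.0089, -0.057], [-0.0259, 0.0089, -0.057], [-0.0259, 0.0089, -0.057], [-0.0259, 0.0089, -0.057], [-0.0259, 0.0089, -0.057], [-0.0259, 0.0089, -0.057]], "grip": [0.2, 0.2, 0.2, 0.2, 0.2, 0.2, 0.2, 0.2, 0.2, 0.2, 0.2, 0.2]}}

```text
clock: 10.18
position: [504.9, 226.0, 259.2]
ee_rot: [0.318, 0.858, -0.141, 0.377]
contact_force: [-0.1, 0.0, -1.9]
gripper_width: 45.9
```

Run:
```python
from h import *
from bench import optics
wrist('w6')
for n in('scene','top'):
    d=optics.get_image(n);np.savez(n+'1.npz',**d)
    P=cloud(d);X,Y,Z=P[...,0],P[...,1],P[...,2]
    for lo in range(160,310,15):
        m=(X>420)&(X<570)&(Y>150)&(Y<320)&(Z>lo)&(Z<lo+15)
        if m.sum()>5: print(n,lo,m.sum(),"x",np.nanmin(X[m]).round(0),np.nanmax(X[m]).round(0),"y",np.nanmin(Y[m]).round(0),np.nanmax(Y[m]).round(0))
a=cv2.resize(load('scene1')["image"][60:230,150:330],(400,378));b=cv2.resize(load('w6')["image"],(400,378))
cv2.imwrite('pics/c6.png',np.hstack([a,b]))
R=Ro.from_quat(np.load('Rplace.npy'));G=np.array([494,237,150.]);plan(G+18.7*R.apply([0,0,1]),R,12)
```

```text
10.18 J [1.012, 0.231, -0.672, 0.961, -1.092, 2.335] p [504.9, 226.0, 259.2] z [ 0.557 -0.483 -0.676] y [ 0.653  0.757 -0.003] F [-0.1  0.  -1.9] w 45.9
scene 160 6 x 470.0 517.0 y 208.0 224.0
scene 175 58 x 467.0 522.0 y 200.0 247.0
scene 190 44 x 464.0 520.0 y 199.0 243.0
scene 205 57 x 471.0 519.0 y 199.0 240.0
scene 220 48 x 473.0 515.0 y 201.0 235.0
scene 235 22 x 477.0 511.0 y 207.0 229.0
scene 250 30 x 465.0 519.0 y 204.0 224.0
scene 265 104 x 456.0 522.0 y 199.0 274.0
scene 280 131 x 423.0 513.0 y 203.0 282.0
scene 295 103 x 421.0 515.0 y 205.0 314.0
top 175 37 x 473.0 526.0 y 203.0 224.0
top 190 22 x 475.0 525.0 y 205.0 223.0
top 205 59 x 477.0 524.0 y 204.0 229.0
top 220 14 x 494.0 518.0 y 211.0 222.0
top 250 7 x 485.0 510.0 y 206.0 211.0
top 265 212 x 460.0 525.0 y 203.0 267.0
top 280 297 x 432.0 518.0 y 209.0 297.0
top 295 211 x 437.0 516.0 y 206.0 307.0
12 rows travel [0.0076, 0.0001, 0.0068] rot [-0.0005, 0.0003, -0.0008]
```

View pics/c6.png

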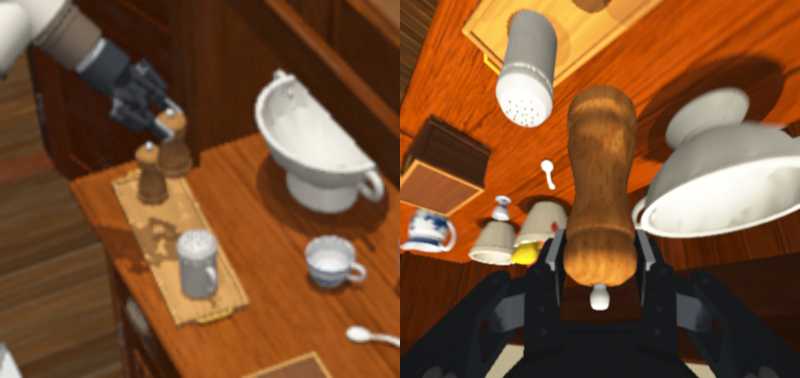

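Left: the mill is held upright over the gap between mill_b (152,175) and the dredger (198,260). Right: its foot is at (602,100), dredger at (525,70), box lid visible at left. It looks upright, so I lower it.

Run:
```python
from h import *
R=Ro.from_quat(np.load('Rplace.npy'));G=np.array([492,238.5,108.]);plan(G+18.7*R.apply([0,0,1]),R,18);print(R.inv().apply([0,0,-.001]))
```

```text
18 rows travel [0.0069, 0.0001, 0.006] rot [-0.0003, 0.0002, -0.0005]
[7.34767695e-04 4.12827064e-06 6.78306267e-04]
```

>>> {"method": "play_rows", "body": {"travel": [[0.0069, 0.0001, 0.006], [0.0069, 0.0001, 0.006], [0.0069, 0.0001, 0.006], [0.0069, 0.0001, 0.006], [0.0069, 0.0001, 0.006], [0.0069, 0.0001, 0.006], [0.0069, 0.0001, 0.006], [0.0069, 0.0001, 0.006], [0.0069, 0.0001, 0.006], [0.0069, 0.0001, 0.006], [0.0069, 0.0001, 0.006], [0.0069, 0.0001, 0.006]], "rotation": [[-0.0003, 0.0002, -0.0005], [-0.0003, 0.0002, -0.0005], [-0.0003, 0.0002, -0.0005], [-0.0003, 0.0002, -0.0005], [-0.0003, 0.0002, -0.0005], [-0.0003, 0.0002, -0.0005], [-0.0003, 0.0002, -0.0005], [-0.0003, 0.0002, -0.0005], [-0.0003, 0.0002, -0.0005], [-0.0003, 0.0002, -0.0005], [-0.0003, 0.0002, -0.0005], [-0.0003, 0.0002, -0.0005]], "grip": [0.2, 0.2, 0.2, 0.2, 0.2, 0.2, 0.2, 0.2, 0.2, 0.2, 0.2, 0.2]}}

```text
clock: 11.33
position: [504.3, 228.3, 150.5]
ee_rot: [0.316, 0.859, -0.141, 0.377]
contact_force: [0.4, -0.1, -2.3]
gripper_width: 45.4
```

>>> {"method": "play_rows", "body": {"travel": [[0.0069, 0.0001, 0.006], [0.0069, 0.0001, 0.006], [0.0069, 0.0001, 0.006], [0.0069, 0.0001, 0.006], [0.0069, 0.0001, 0.006], [0.0069, 0.0001, 0.006], [0, 0, 0], [0, 0, 0]], "rotation": [[-0.0003, 0.0002, -0.0005], [-0.0003, 0.0002, -0.0005], [-0.0003, 0.0002, -0.0005], [-0.0003, 0.0002, -0.0005], [-0.0003, 0.0002, -0.0005], [-0.0003, 0.0002, -0.0005], [0, 0, 0], [0, 0, 0]], "grip": [0.2, 0.2, 0.2, 0.2, 0.2, 0.2, 0.2, 0.2]}}

```text
clock: 12.0
position: [503.4, 229.2, 96.0]
ee_rot: [0.314, 0.86, -0.141, 0.376]
contact_force: [-0.3, -0.1, -1.5]
gripper_width: 45.8
```

Run:
```python
from h import *
s=show();R=Ro.from_quat(s['ee_rot']);print("G",s['position']-18.7*R.apply([0,0,1]))
from bench import optics
for n in('scene','top'):
    d=optics.get_image(n);P=cloud(d);X,Y,Z=P[...,0],P[...,1],P[...,2];np.savez(n+'2.npz',**d)
    for lo in range(5,125,15):
        m=(X>430)&(X<560)&(Y>180)&(Y<290)&(Z>lo)&(Z<lo+15)
        if m.sum()>5: print(n,lo,m.sum(),"x",np.nanmin(X[m]).round(0),np.nanmax(X[m]).round(0),"y",np.nanmin(Y[m]).round(0),np.nanmax(Y[m]).round(0))
```

```text
12.0 J [0.921, 0.453, -0.869, 1.294, -0.869, 1.906] p [503.4, 229.2, 96.0] z [ 0.559 -0.479 -0.677] y [ 0.647  0.763 -0.006] F [-0.3 -0.1 -1.5] w 45.8
G [492.98878845 238.12282449 108.69403545]
scene 5 221 x 430.0 559.0 y 182.0 290.0
scene 20 21 x 468.0 485.0 y 208.0 236.0
scene 35 47 x 466.0 520.0 y 206.0 245.0
scene 50 41 x 473.0 517.0 y 206.0 240.0
scene 65 24 x 475.0 505.0 y 208.0 233.0
scene 80 16 x 475.0 510.0 y 208.0 216.0
scene 95 40 x 461.0 520.0 y 202.0 272.0
scene 110 129 x 434.0 518.0 y 205.0 282.0
top 5 765 x 431.0 560.0 y 180.0 289.0
top 20 30 x 471.0 526.0 y 207.0 235.0
top 35 32 x 474.0 522.0 y 208.0 247.0
top 50 22 x 485.0 518.0 y 212.0 226.0
top 95 15 x 466.0 524.0 y 207.0 262.0
top 110 295 x 460.0 521.0 y 206.0 276.0
```

>>> {"method": "play_rows", "body": {"travel": [[0.0007, 0, 0.0007], [0.0007, 0, 0.0007], [0.0007, 0, 0.0007], [0.0007, 0, 0.0007], [0, 0, 0]], "rotation": [[0, 0, 0], [0, 0, 0], [0, 0, 0], [0, 0, 0], [0, 0, 0]], "grip": [0.2, 0.2, 0.2, 0.2, 0.2]}}

```text
clock: 12.52
position: [503.6, 229.3, 92.6]
ee_rot: [0.315, 0.86, -0.14, 0.377]
contact_force: [0.3, 0.5, -3.1]
gripper_width: 45.6
```

>>> {"method": "play_rows", "body": {"travel": [[0.0007, 0, 0.0007], [0.0007, 0, 0.0007], [0, 0, 0]], "rotation": [[0, 0, 0], [0, 0, 0], [0, 0, 0]], "grip": [0.2, 0.2, 0.2]}}

```text
clock: 12.77
position: [504.3, 229.0, 92.6]
ee_rot: [0.314, 0.859, -0.141, 0.379]
contact_force: [-3.7, 0.2, 7.6]
gripper_width: 45.5
```

>>> {"method": "play_rows", "body": {"travel": [[-0.0004, 0, -0.0004], [0, 0, 0], [0, 0, 0], [0, 0, 0], [0, 0, 0], [0, 0, 0], [0, 0, 0], [0, 0, 0]], "rotation": [[0, 0, 0], [0, 0, 0], [0, 0, 0], [0, 0, 0], [0, 0, 0], [0, 0, 0], [0, 0, 0], [0, 0, 0]], "grip": [0.54, 0.58, 0.62, 0.66, 0.75, 0.85, 0.95, 0.95]}}

```text
clock: 13.43
position: [503.6, 229.1, 91.1]
ee_rot: [0.315, 0.86, -0.14, 0.376]
contact_force: [0.3, 0.4, -0.8]
gripper_width: 81.1
```

Run:
```python
from h import *
wrist('w7');b=load('w7')["image"]
from bench import optics
d=optics.get_image('scene');a=cv2.resize(d["image"][100:220,180:290],(352,384))
cv2.imwrite('pics/c7.png',np.hstack([a,b])[:, :800])
```

```text
13.43 J [0.916, 0.461, -0.874, 1.309, -0.865, 1.89] p [503.6, 229.1, 91.1] z [ 0.559 -0.478 -0.677] y [ 0.647  0.763 -0.005] F [ 0.3  0.4 -0.8] w 81.1
```

View pics/c7.png

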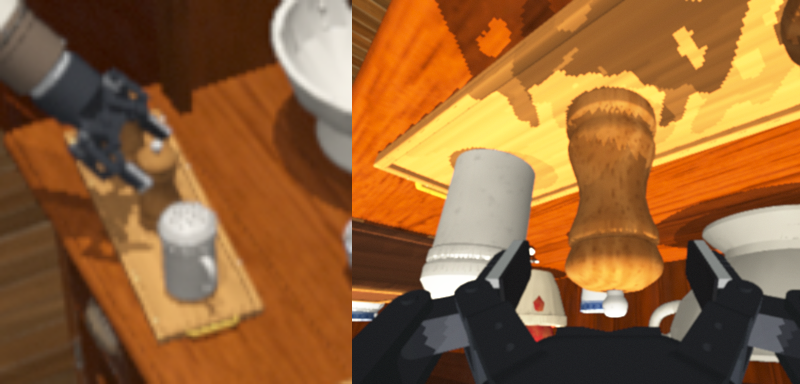

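Left: the mill stands in the middle of the tray with the gripper open around it. Right: it stands upright with its foot flat at (612,105) and both fingers clear. Now I retreat and measure the knob, hinge and final tool pose.

>>> {"method": "play_rows", "body": {"travel": [[0, 0, -0.004], [0, 0, -0.008], [0, 0, -0.012], [0, 0, -0.015], [0, 0, -0.015], [0, 0, -0.015], [0, 0, -0.015], [0, 0, -0.015], [0, 0, -0.015], [0, 0, -0.015], [0, 0, -0.015], [0, 0, -0.015]], "rotation": [[0, 0, 0], [0, 0, 0], [0, 0, 0], [0, 0, 0], [0, 0, 0], [0, 0, 0], [0, 0, 0], [0, 0, 0], [0, 0, 0], [0, 0, 0], [0, 0, 0], [0, 0, 0]], "grip": [1, 1, 1, 1, 1, 1, 1, 1, 1, 1, 1, 1]}}

```text
clock: 14.53
position: [413.8, 305.6, 199.4]
ee_rot: [0.314, 0.86, -0.14, 0.376]
contact_force: [-0.1, 0.8, -0.3]
gripper_width: 85.0
```

Run:
```python
from h import *
from bench import optics
s=show();th=np.load('th.npy')
# box from w2/w3/w4 clouds (lid unobstructed rim) 
for n in('w2','w3'):
    d=load(n);P=wcloud(d);X,Y,Z=P[...,0],P[...,1],P[...,2]
    k=(X>360)&(X<402)&(Y>-275)&(Y<-230)&(Z>74)&(Z<100)
    print(n,"knob",k.sum(),[np.nanpercentile(P[k],q,axis=0).round(1).tolist() for q in(1,50,99)])
    m=comp((X>408)&(X<600)&(Y>-420)&(Y<-100)&(Z>79)&(Z<100));print("lid",rect(P,m))
d=optics.get_image('top');np.savez('top3.npz',**d);P=cloud(d);X,Y,Z=P[...,0],P[...,1],P[...,2]
m=comp((X>408)&(X<600)&(Y>-420)&(Y<-100)&(Z>76)&(Z<100));print("lid top",rect(P,m))
k=(X>360)&(X<402)&(Y>-275)&(Y<-230)&(Z>70)&(Z<100);print("knob top",[np.nanpercentile(P[k],q,axis=0).round(1).tolist() for q in(2,50,98)])
for nm,x,y in(("mill",494,236),("mill_b",506,361),("dredger",483,118)):
    m=(abs(X-x)<45)&(abs(Y-y)<45)&(Z>95)&(Z<145);print(nm,m.sum(),rect(P,m))
# lid trajectory IK
H=np.array([545.,-257,75]);ya=np.radians(87);by=np.array([np.cos(ya),np.sin(ya),0]);bx=np.array([by[1],-by[0],0])
for sg in(1,-1):
  for tilt in(0,20,40):
    k=np.array(s['joints']);o=[]
    for lid in(0,30,60):
        a=np.radians(lid);kn=H-bx*(155*np.cos(a)+5*np.sin(a)*-1*-1 if 0 else 155*np.cos(a)-5*np.sin(a)*-1*-1)+np.array([0,0,155*np.sin(a)+5*np.cos(a)])
        z=bx*np.sin(np.radians(tilt))+np.array([0,0,-np.cos(np.radians(tilt))])
        R=tool(z,sg*by);k,e=ik(kn+18.7*z,R,k,th);o.append((k.round(2).tolist(),round(e,4)))
    print(sg,tilt,o)
```

```text
14.53 J [1.277, 0.319, -0.696, 0.836, -1.138, 2.138] p [413.8, 305.6, 199.4] z [ 0.559 -0.478 -0.677] y [ 0.647  0.763 -0.005] F [-0.1  0.8 -0.3] w 85.0
w2 knob 351 [[370.7, -259.4, 80.9], [386.1, -252.0, 88.0], [401.8, -242.3, 90.6]]
lid [[477.4, -254.9], [206.9, 139.0], 87.41]
w3 knob 643 [[371.2, -257.5, 77.5], [387.1, -246.0, 88.1], [401.8, -240.7, 91.0]]
lid [[477.9, -254.8], [206.7, 140.1], 86.92]
lid top [[477.9, -253.9], [206.9, 138.2], 87.15]
knob top [[372.1, -256.0, 81.4], [386.4, -248.0, 87.0], [400.6, -240.9, 91.9]]
mill 239 [[498.2, 237.8], [48.5, 46.2], 88.14]
mill_b 244 [[506.5, 363.8], [48.8, 47.9], 10.77]
dredger 425 [[483.9, 119.8], [63.2, 63.6], 0.01]
1 0 [([-0.59, 0.34, -1.07, 2.05, -0.16, 3.1], np.float64(0.2359)), ([-0.57, 0.22, -1.07, 2.05, -0.16, 3.1], np.float64(0.2897)), ([-0.51, 0.18, -1.01, 2.0, -0.16, 3.1], np.float64(0.3534))]
1 20 [([-0.57, 0.25, -1.07, 2.05, -0.16, 3.1], np.float64(0.2883)), ([-0.52, 0.12, -1.07, 1.99, -0.16, 3.1], np.float64(0.3271)), ([-0.45, 0.11, -0.99, 1.91, -0.16, 3.1], np.float64(0.3329))]
1 40 [([-0.51, 0.15, -1.07, 1.98, -0.16, 3.1], np.float64(0.3689)), ([-0.44, 0.03, -1.07, 1.87, -0.16, 3.1], np.float64(0.3449)), ([-0.39, 0.04, -0.97, 1.82, -0.16, 3.1], np.float64(0.344))]
-1 0 [([-0.22, 0.33, -0.6, -0.0, -0.65, 1.73], np.float64(0.0)), ([-0.21, 0.24, -0.46, 0.0, -0.87, 1.73], np.float64(0.0)), ([-0.19, 0.27, -0.27, 0.0, -1.04, 1.71], np.float64(0.0))]
-1 20 [([-0.28, 0.25, -0.7, -0.26, -0.29, 2.04], np.float64(0.0)), ([-0.25, 0.13, -0.61, -0.14, -0.49, 1.89], np.float64(0.0)), ([-0.22, 0.14, -0.45, -0.1, -0.64, 1.81], np.float64(0.0))]
-1 40 [([-0.61, 0.23, -0.58, -1.11, -0.37, 3.1], np.float64(0.0328)), ([-0.47, 0.1, -0.56, -0.82, -0.36, 2.69], np.float64(0.0)), ([-0.32, 0.08, -0.5, -0.52, -0.35, 2.27], np.float64(0.0))]
```

```bash
cat >> h.py <<'E'
H=np.array([541.5,-258.1,75.]);by=np.array([np.cos(np.radians(87.1)),np.sin(np.radians(87.1)),0]);bx=np.array([by[1],-by[0],0])
def knob(deg):
    a=np.radians(deg);return H+bx*(-155*np.cos(a)+5*np.sin(a))+np.array([0,0,155*np.sin(a)+5*np.cos(a)])
Rk=tool([0,0,-1],-by)
def segs(wps,n,s):
    th=np.load('th.npy');k=np.array(s['joints'])
    from scipy.spatial.transform import Slerp
    sl=Slerp([0,1],Ro.concatenate([Ro.from_quat(s['ee_rot']),wps[-1][1]])) if wps[-1][1] is not None else None
    cp,cR=np.array(s['position']),Ro.from_quat(s['ee_rot'])
    for i,(p,R) in enumerate(wps):
        R=sl((i+1)/len(wps)); plan(p,R,n,dict(position=cp,ee_rot=cR.as_quat()))
        w=(cR.inv()*R).as_rotvec()/n;A=sum((Ro.from_rotvec(w*q).as_matrix() for q in range(n)),np.zeros((3,3)));d=np.linalg.solve(A,cR.inv().apply(np.array(p)-cp))
        for q in range(n):
            cp=cp+cR.apply(d);cR=cR*Ro.from_rotvec(w);k0=k;k,e=ik(cp,cR,k,th)
            if q%4==3: print("  ",cp.round(0),"flange",(cp-298*cR.apply([0,0,1])).round(0),k.round(2),"err",e.round(4),"v",(np.abs(k-k0).max()*12).round(2))
E
python3 - <<'E'
from h import *
from bench import arm
print(knob(0),knob(60))
segs([([410,120,250],None),([420,-65,240],None),(knob(0)+[0,0,-18.7+90],Rk)],12,arm.read_state())
E
```

```text
[ 386.69849964 -250.25809429   80.        ] [ 468.42383149 -254.398121    211.73393759]
12 rows travel [-0.0138, -0.0075, 0.0056] rot [0.0281, 0.0095, 0.0643]
   [430. 248. 224.] flange [292. 406. 436.] [ 1.18  0.26 -0.66  0.74 -1.19  2.04] err 0.0 v 0.31
   [428. 183. 241.] flange [323. 348. 466.] [ 1.09  0.19 -0.66  0.65 -1.22  1.93] err 0.0 v 0.35
   [410. 120. 250.] flange [336. 282. 489.] [ 1.01  0.1  -0.67  0.55 -1.24  1.81] err 0.0 v 0.39
12 rows travel [-0.0123, 0.0056, 0.0084] rot [0.0281, 0.0095, 0.0643]
   [429.  60. 253.] flange [385. 210. 507.] [ 0.82  0.08 -0.63  0.5  -1.21  1.75] err 0.0 v 0.56
   [433.  -4. 250.] flange [413. 126. 518.] [ 0.64  0.06 -0.6   0.43 -1.17  1.71] err 0.0 v 0.56
   [420. -65. 240.] flange [419.  36. 520.] [ 0.45  0.04 -0.6   0.35 -1.12  1.66] err 0.0 v 0.56
12 rows travel [-0.0076, 0.0123, 0.0103] rot [0.0281, 0.0095, 0.0643]
   [ 424. -132.  218.] flange [432. -63. 508.] [ 0.22  0.08 -0.55  0.26 -1.03  1.68] err 0.0 v 0.69
   [ 412. -195.  188.] flange [ 421. -161.  484.] [-0.01  0.13 -0.52  0.14 -0.95  1.7 ] err 0.0 v 0.66
   [ 387. -250.  151.] flange [ 387. -250.  449.] [-0.22  0.19 -0.5   0.   -0.89  1.74] err 0.0 v 0.63
```

>>> {"method": "play_rows", "body": {"travel": [[-0.0138, -0.0075, 0.0056], [-0.0138, -0.0075, 0.0056], [-0.0138, -0.0075, 0.0056], [-0.0138, -0.0075, 0.0056], [-0.0138, -0.0075, 0.0056], [-0.0138, -0.0075, 0.0056], [-0.0138, -0.0075, 0.0056], [-0.0138, -0.0075, 0.0056], [-0.0138, -0.0075, 0.0056], [-0.0138, -0.0075, 0.0056], [-0.0138, -0.0075, 0.0056], [-0.0138, -0.0075, 0.0056]], "rotation": [[0.0281, 0.0095, 0.0643], [0.0281, 0.0095, 0.0643], [0.0281, 0.0095, 0.0643], [0.0281, 0.0095, 0.0643], [0.0281, 0.0095, 0.0643], [0.0281, 0.0095, 0.0643], [0.0281, 0.0095, 0.0643], [0.0281, 0.0095, 0.0643], [0.0281, 0.0095, 0.0643], [0.0281, 0.0095, 0.0643], [0.0281, 0.0095, 0.0643], [0.0281, 0.0095, 0.0643]], "grip": [1, 1, 1, 1, 1, 1, 1, 1, 1, 1, 1, 1]}}

```text
clock: 15.58
position: [409.8, 114.9, 248.5]
ee_rot: [0.681, 0.661, -0.111, 0.296]
contact_force: [0.9, -0.4, 0.9]
gripper_width: 85.5
```

>>> {"method": "play_rows", "body": {"travel": [[-0.0123, 0.0056, 0.0084], [-0.0123, 0.0056, 0.0084], [-0.0123, 0.0056, 0.0084], [-0.0123, 0.0056, 0.0084], [-0.0123, 0.0056, 0.0084], [-0.0123, 0.0056, 0.0084], [-0.0123, 0.0056, 0.0084], [-0.0123, 0.0056, 0.0084], [-0.0123, 0.0056, 0.0084], [-0.0123, 0.0056, 0.0084], [-0.0123, 0.0056, 0.0084], [-0.0123, 0.0056, 0.0084]], "rotation": [[0.0281, 0.0095, 0.0643], [0.0281, 0.0095, 0.0643], [0.0281, 0.0095, 0.0643], [0.0281, 0.0095, 0.0643], [0.0281, 0.0095, 0.0643], [0.0281, 0.0095, 0.0643], [0.0281, 0.0095, 0.0643], [0.0281, 0.0095, 0.0643], [0.0281, 0.0095, 0.0643], [0.0281, 0.0095, 0.0643], [0.0281, 0.0095, 0.0643], [0.0281, 0.0095, 0.0643]], "grip": [1, 1, 1, 1, 1, 1, 1, 1, 1, 1, 1, 1]}}

```text
clock: 16.58
position: [419.2, -69.7, 238.8]
ee_rot: [0.922, 0.345, -0.06, 0.163]
contact_force: [-0.0, 0.2, 1.1]
gripper_width: 85.3
```

>>> {"method": "play_rows", "body": {"travel": [[-0.0076, 0.0123, 0.0103], [-0.0076, 0.0123, 0.0103], [-0.0076, 0.0123, 0.0103], [-0.0076, 0.0123, 0.0103], [-0.0076, 0.0123, 0.0103], [-0.0076, 0.0123, 0.0103], [-0.0076, 0.0123, 0.0103], [-0.0076, 0.0123, 0.0103], [-0.0076, 0.0123, 0.0103], [-0.0076, 0.0123, 0.0103], [-0.0076, 0.0123, 0.0103], [-0.0076, 0.0123, 0.0103]], "rotation": [[0.0281, 0.0095, 0.0643], [0.0281, 0.0095, 0.0643], [0.0281, 0.0095, 0.0643], [0.0281, 0.0095, 0.0643], [0.0281, 0.0095, 0.0643], [0.0281, 0.0095, 0.0643], [0.0281, 0.0095, 0.0643], [0.0281, 0.0095, 0.0643], [0.0281, 0.0095, 0.0643], [0.0281, 0.0095, 0.0643], [0.0281, 0.0095, 0.0643], [0.0281, 0.0095, 0.0643]], "grip": [1, 1, 1, 1, 1, 1, 1, 1, 1, 1, 1, 1]}}

```text
clock: 17.58
position: [384.9, -254.7, 151.2]
ee_rot: [1.0, -0.031, 0.001, 0.001]
contact_force: [0.3, 0.2, -0.5]
gripper_width: 85.9
```

Run:
```python
from h import *
wrist('w8')
d=load('w8');P=wcloud(d);X,Y,Z=P[...,0],P[...,1],P[...,2]
k=(X>360)&(X<404)&(Y>-280)&(Y<-220)&(Z>70)&(Z<95)
if k.sum()>20: print("knob",k.sum(),[np.nanpercentile(P[k],q,axis=0).round(1).tolist() for q in(1,50,99)])
plan(knob(0)+[0,0,-18.7],Rk,12)
```

```text
17.58 J [-0.23, 0.188, -0.497, 0.002, -0.884, 1.737] p [384.9, -254.7, 151.2] z [ 0.001 -0.002 -1.   ] y [-0.063 -0.998  0.002] F [ 0.3  0.2 -0.5] w 85.9
knob 889 [[372.1, -259.1, 80.7], [388.3, -250.5, 88.2], [403.5, -241.2, 90.6]]
12 rows travel [0.0003, -0.0005, 0.0073] rot [-0.0001, 0.0002, -0.0015]
```

View pics/w8.png

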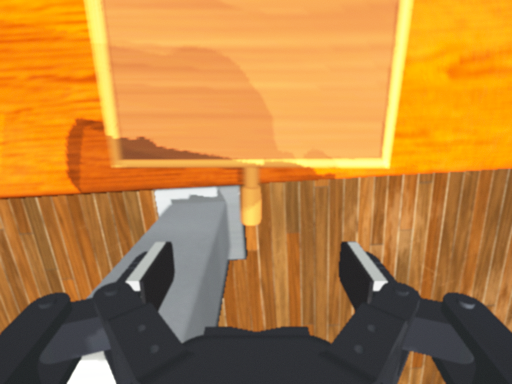

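The knob is at (251,203), centred between the open fingers at (150,270) and (365,270), and the lid edge is above it. I descend now.

>>> {"method": "play_rows", "body": {"travel": [[0.0003, -0.0005, 0.0074], [0.0003, -0.0005, 0.0074], [0.0003, -0.0005, 0.0074], [0.0003, -0.0005, 0.0074], [0.0003, -0.0005, 0.0074], [0.0003, -0.0005, 0.0074], [0.0003, -0.0005, 0.0074], [0.0003, -0.0005, 0.0074], [0.0003, -0.0005, 0.0074], [0.0003, -0.0005, 0.0074], [0.0003, -0.0005, 0.0074], [0.0003, -0.0005, 0.0074]], "rotation": [[0, 0, -0.0015], [0, 0, -0.0015], [0, 0, -0.0015], [0, 0, -0.0015], [0, 0, -0.0015], [0, 0, -0.0015], [0, 0, -0.0015], [0, 0, -0.0015], [0, 0, -0.0015], [0, 0, -0.0015], [0, 0, -0.0015], [0, 0, -0.0015]], "grip": [1, 1, 1, 1, 1, 1, 1, 1, 1, 1, 1, 1]}}

```text
clock: 18.63
position: [390.4, -247.6, 61.8]
ee_rot: [1.0, -0.018, -0.0, 0.002]
contact_force: [-0.3, -0.2, -0.2]
gripper_width: 85.3
```

>>> {"method": "play_rows", "body": {"travel": [[0, 0, 0], [0, 0, 0], [0, 0, 0], [0, 0, 0], [0, 0, 0], [0, 0, 0], [0, 0, 0], [0, 0, 0], [0, 0, 0], [0, 0, 0], [0, 0, 0], [0, 0, 0]], "rotation": [[0, 0, 0], [0, 0, 0], [0, 0, 0], [0, 0, 0], [0, 0, 0], [0, 0, 0], [0, 0, 0], [0, 0, 0], [0, 0, 0], [0, 0, 0], [0, 0, 0], [0, 0, 0]], "grip": [0.85, 0.7, 0.55, 0.4, 0.25, 0.1, 0, 0, 0, 0, 0, 0]}}

```text
clock: 19.63
position: [390.6, -249.7, 63.4]
ee_rot: [1.0, -0.018, 0.001, 0.003]
contact_force: [-3.1, -11.6, -0.3]
gripper_width: 16.4
```

Run:
```python
from h import *
s=show()
# arc rows: keep grasp offset g relative to knob(0); tool kept down; 10 deg steps
R=Ro.from_quat(s['ee_rot']);H[0]+=1;prev=knob(0)
for a in range(6,61,6):
    k=knob(a);print(a,(R.inv().apply(k-prev)/3000).round(5).tolist());prev=k
```

```text
19.63 J [-0.212, 0.321, -0.603, 0.011, -0.644, 1.738] p [390.6, -249.7, 63.4] z [ 0.001 -0.007 -1.   ] y [-0.037 -0.999  0.007] F [ -3.1 -11.6  -0.3] w 16.4
6 [0.00046, 4e-05, -0.00539]
12 [0.00103, 5e-05, -0.00531]
18 [0.00157, 6e-05, -0.00518]
24 [0.00211, 6e-05, -0.00498]
30 [0.00262, 7e-05, -0.00474]
36 [0.0031, 7e-05, -0.00444]
42 [0.00354, 8e-05, -0.00409]
48 [0.00395, 8e-05, -0.0037]
54 [0.00432, 8e-05, -0.00326]
60 [0.00463, 8e-05, -0.00279]
```

>>> {"method": "play_rows", "body": {"travel": [[0.0004, 0.0004, -0.0054], [0.0005, 0.0004, -0.0054], [0.0005, 0.0004, -0.0054], [0.001, 0.0003, -0.0053], [0.001, 0, -0.0053], [0.001, 0, -0.0053], [0.0016, 0, -0.0052], [0.0016, 0, -0.0052], [0.0016, 0, -0.0052], [0.0021, 0, -0.005], [0.0021, 0, -0.005], [0.0021, 0, -0.005]], "rotation": [[0, 0, 0], [0, 0, 0], [0, 0, 0], [0, 0, 0], [0, 0, 0], [0, 0, 0], [0, 0, 0], [0, 0, 0], [0, 0, 0], [0, 0, 0], [0, 0, 0], [0, 0, 0]], "grip": [0, 0, 0, 0, 0, 0, 0, 0, 0, 0, 0, 0]}}

```text
clock: 20.63
position: [408.3, -250.7, 125.9]
ee_rot: [1.0, -0.018, 0.003, 0.003]
contact_force: [6.6, -6.8, -7.7]
gripper_width: 15.9
```

```bash
cat >> h.py <<'E'
def lid():
    wrist('wl');d=load('wl');out=[]
    from bench import optics
    for n in('top','scene','wl'):
        if n=='wl': P=wcloud(d);im=d["image"]
        else: dd=optics.get_image(n);P=cloud(dd);im=dd["image"]
        rel=P-H;x=rel@bx;y=rel@by
        m=(abs(y)<98)&(abs(y)>62)&(rel[...,2]>12)&(rel[...,2]<135)&(x>-125)&(x<40)
        if m.sum()<30: continue
        A=np.stack([x[m],rel[...,2][m]],1)
        # RANSAC line through lid slab faces
        best=0;rng=np.random.default_rng(1)
        for _ in range(300):
            i,j=rng.choice(len(A),2);v=A[j]-A[i];L=np.hypot(*v)
            if L<30: continue
            r=abs((A-A[i])@np.array([-v[1],v[0]])/L)<2
            if r.sum()>best: best=r.sum();B=A[r]
        c=B.mean(0);v=np.linalg.svd(B-c,full_matrices=False)[2][0];v*=-np.sign(v[0])
        nrm=np.array([v[1],-v[0]]);out.append((n,int(m.sum()),int(best),"angle",round(float(np.degrees(np.arctan2(v[1],-v[0]))),1),"dist hinge",round(float(c@nrm),1)))
    print(*out,sep="\n")
E
python3 -c "
from h import *
lid();s=np.load('wl.npz');G=s['p']-18.7*Ro.from_quat(s['q']).apply([0,0,1]);r=G-H;print('knob-angle',G.round(1),np.degrees(np.arctan2(r[2],-(r@bx)))-1.85,np.hypot(r[2],r@bx))
"
```

```text
20.63 J [-0.207, 0.247, -0.497, 0.007, -0.82, 1.737] p [408.3, -250.7, 125.9] z [ 0.005 -0.007 -1.   ] y [-0.036 -0.999  0.006] F [ 6.6 -6.8 -7.7] w 15.9
('top', 603, 422, 'angle', 24.1, 'dist hinge', 9.7)
('scene', 400, 250, 'angle', 24.5, 'dist hinge', 7.8)
('wl', 30048, 26678, 'angle', 24.3, 'dist hinge', 10.7)
knob-angle [ 408.2 -250.6  144.6] 25.673972522728373 150.5945851371555
```

>>> {"method": "play_rows", "body": {"travel": [[0.0026, 0.0003, -0.0047], [0.0026, 0.0003, -0.0047], [0.0026, 0.0003, -0.0047], [0.0031, 0.0003, -0.0044], [0.0031, 0, -0.0044], [0.0031, 0, -0.0044], [0.0035, 0, -0.0041], [0.0035, 0, -0.0041], [0.0035, 0, -0.0041], [0.0039, 0, -0.0037], [0.0039, 0, -0.0037], [0.0039, 0, -0.0037]], "rotation": [[0, 0, 0], [0, 0, 0], [0, 0, 0], [0, 0, 0], [0, 0, 0], [0, 0, 0], [0, 0, 0], [0, 0, 0], [0, 0, 0], [0, 0, 0], [0, 0, 0], [0, 0, 0]], "grip": [0, 0, 0, 0, 0, 0, 0, 0, 0, 0, 0, 0]}}

```text
clock: 21.78
position: [446.0, -252.6, 174.6]
ee_rot: [1.0, -0.018, 0.001, 0.002]
contact_force: [7.0, -7.7, -13.2]
gripper_width: 15.5
```

>>> {"method": "play_rows", "body": {"travel": [[0.0043, 0, -0.0033], [0.0043, 0, -0.0033], [0.0043, 0, -0.0033], [0.0046, 0, -0.0028], [0.0046, 0, -0.0028], [0, 0, 0], [0, 0, 0]], "rotation": [[0, 0, 0], [0, 0, 0], [0, 0, 0], [0, 0, 0], [0, 0, 0], [0, 0, 0], [0, 0, 0]], "grip": [0, 0, 0, 0, 0, 0, 0]}}

```text
clock: 22.37
position: [466.7, -253.6, 189.3]
ee_rot: [1.0, -0.018, -0.001, 0.002]
contact_force: [3.8, -9.3, -12.4]
gripper_width: 15.7
```

```bash
python3 -c "
from h import *
lid();s=np.load('wl.npz');G=s['p']-18.7*Ro.from_quat(s['q']).apply([0,0,1]);r=G-H;print('knob-angle',G.round(1),np.degrees(np.arctan2(r[2],-(r@bx)))-1.85,np.hypot(r[2],r@bx))
"
```

```text
22.37 J [-0.189, 0.262, -0.287, 0.006, -1.023, 1.721] p [466.7, -253.6, 189.3] z [-0.002 -0.005 -1.   ] y [-0.036 -0.999  0.005] F [  3.8  -9.3 -12.4] w 15.7
('scene', 119, 68, 'angle', 55.5, 'dist hinge', 7.4)
('wl', 14238, 11690, 'angle', 56.3, 'dist hinge', 10.0)
knob-angle [ 466.8 -253.5  208. ] 58.78839848538395 152.6550168004613
```

>>> {"method": "play_rows", "body": {"travel": [[0.0028, 0.0003, -0.0018], [0.0028, 0.0003, -0.0018], [0.0028, 0.0003, -0.0018], [0, 0, 0], [0, 0, 0], [0, 0, 0]], "rotation": [[0, 0, 0], [0, 0, 0], [0, 0, 0], [0, 0, 0], [0, 0, 0], [0, 0, 0]], "grip": [0, 0, 0, 0, 0, 0]}}

```text
clock: 23.02
position: [474.9, -254.1, 193.7]
ee_rot: [1.0, -0.018, -0.001, 0.002]
contact_force: [5.0, -7.1, -14.5]
gripper_width: 15.4
```

```bash
python3 -c "
from h import *
lid();s=np.load('wl.npz');G=s['p']-18.7*Ro.from_quat(s['q']).apply([0,0,1]);r=G-H;print('knob-angle',G.round(1),np.degrees(np.arctan2(r[2],-(r@bx)))-1.85,np.hypot(r[2],r@bx))
P=wcloud(load('w8'));rel=P-H;x=rel@bx;y=rel@by;m=(abs(y)<90)&(x<-15)&(x>-110)&(abs(rel[...,2]-10)<6)
print('closed slope',np.degrees(np.polyfit(x[m],rel[...,2][m],1)[0]),m.sum())
from bench import optics
a=load('wl')['image'];b=cv2.resize(optics.get_image('scene')['image'][90:300,170:380],(384,384));cv2.imwrite('pics/c9.png',cv2.resize(np.hstack([a,b]),(800,343)))
"
```

```text
23.02 J [-0.188, 0.27, -0.262, 0.004, -1.04, 1.72] p [474.9, -254.1, 193.7] z [-0.003 -0.003 -1.   ] y [-0.036 -0.999  0.003] F [  5.   -7.1 -14.5] w 15.4
('scene', 111, 54, 'angle', 57.6, 'dist hinge', 8.1)
('wl', 13312, 10852, 'angle', 59.1, 'dist hinge', 10.3)
knob-angle [ 475.  -254.   212.4] 62.270653553809616 152.71956614454623
closed slope -0.028396807456972102 38482
```

View pics/c9.png

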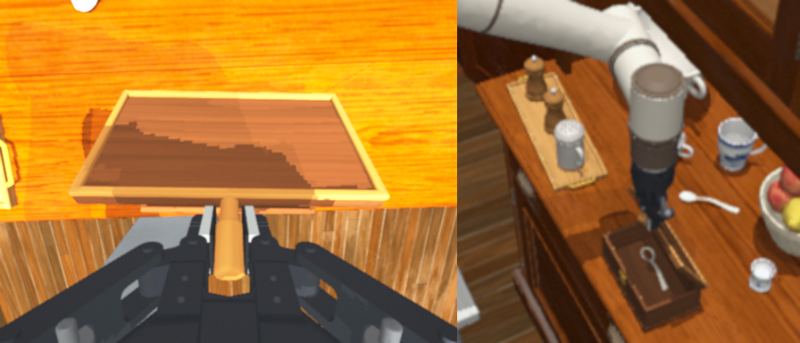

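Left: the lid is open and its knob (230,250) is held between the pads at (208,225) and (252,225). Right: the box is open with the spoon inside, and the mill stands at (553,105) between mill_b (535,75) and the dredger (570,145). The wrist camera says 59.1°, so one last nudge.

>>> {"method": "play_rows", "body": {"travel": [[0.0012, 0.0002, -0.0007], [0.0012, 0.0002, -0.0007], [0, 0, 0], [0, 0, 0], [0, 0, 0], [0, 0, 0], [0, 0, 0], [0, 0, 0]], "rotation": [[0, 0, 0], [0, 0, 0], [0, 0, 0], [0, 0, 0], [0, 0, 0], [0, 0, 0], [0, 0, 0], [0, 0, 0]], "grip": [0, 0, 0, 0, 0, 0, 0, 0]}}

```text
clock: 23.88
position: [477.0, -254.2, 194.8]
ee_rot: [1.0, -0.019, -0.002, 0.001]
contact_force: [4.8, -6.2, -15.1]
gripper_width: 15.9
```

```bash
python3 -c "
from h import *
lid()
# independent: upper front corner of the lid seen by the wrist camera
P=wcloud(load('wl'));rel=P-H;x=rel@bx;y=rel@by;z=rel[...,2]
m=(abs(y)<95)&(abs(y)>40)&(z>60)&(z<140)&(x>-110)&(x<10);rad=np.hypot(x,z);q=m&(rad>np.nanpercentile(rad[m],97))
print('edge',np.nanmedian(x[q]),np.nanmedian(z[q]),np.nanmedian(rad[q]),'angle',np.degrees(np.arctan2(np.nanmedian(z[q]),-np.nanmedian(x[q]))))
from bench import optics
d=optics.get_image('top');P=cloud(d);X,Y,Z=P[...,0],P[...,1],P[...,2]
for nm,a,b in(('mill',494,236),('mill_b',506,361),('dredger',483,118)):
    k=(abs(X-a)<45)&(abs(Y-b)<45)&(Z>95)&(Z<145);print(nm,k.sum(),rect(P,k))
"
```

```text
23.88 J [-0.188, 0.273, -0.255, 0.003, -1.045, 1.719] p [477.0, -254.2, 194.8] z [-0.003 -0.002 -1.   ] y [-0.038 -0.999  0.002] F [  4.8  -6.2 -15.1] w 15.9
('scene', 110, 54, 'angle', 58.7, 'dist hinge', 8.0)
('wl', 13092, 10629, 'angle', 60.4, 'dist hinge', 9.7)
edge -51.869778339412406 113.59268893420625 124.81828275236548 angle 65.45716001396988
mill 238 [[498.1, 237.3], [48.7, 45.7], 88.2]
mill_b 245 [[506.1, 363.8], [48.6, 47.3], 50.61]
dredger 426 [[483.8, 119.5], [62.9, 63.0], 89.13]
```

```bash
python3 -c "
from h import *
show()
from bench import workorder
print(workorder.job_done())"
```

```text
24.08 J [-0.188, 0.273, -0.255, 0.003, -1.045, 1.719] p [477.0, -254.2, 194.8] z [-0.003 -0.002 -1.   ] y [-0.038 -0.999  0.002] F [  4.3  -5.3 -15.8] w 15.9
the job is handed in; nothing more can be done
None
```

I stood the mill upright in the empty middle of the tray and let go of it. Then I pinched the lid knob, opened the lid and handed in at 24.1 s, still holding it at about 60°.

**Mill and neighbours:** The top camera puts the mill's head at about (498, 237) mm. The tray centre measured (494, 235.5). The dredger and the second mill read within about 1 mm of their positions in the first picture.

**Lid angle:** The wrist camera gave 60.4°, and the position of the lid's front edge gave about 59–60°. Two readings disagreed:
- **Scene camera:** the coarser scene view gave 58.7°.
- **Gripper position:** just before the last small nudge, the angle worked out from where the gripper sits read about 3° higher than the wrist camera, 62.3° against 59.1°. I put this down to the pads having slid toward the neck end of the knob.

**Grip and force:** At the last reading the fingers were 15.9 mm apart on the knob, and the wrist force was about 17 N. I checked it only at the end of each move call, and it was highest at that last reading.

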